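Load the analyser's sample racks past the gravity catches

ROBOT

A 6-joint arm with a two-finger parallel gripper is mounted at the origin on the work surface. World frame = base frame: x ahead of the robot, y to its left, z up, the work surface at z = 0. Lengths are in mm, angles in rad, forces in N, time in s.
With the tool pointing down it reaches from about 300 to 775 mm from the base axis. Payload 14.6 kg.
Tool frame: the origin (TCP) lies on the centre line of the jaws, within the pads' length; the fingertips stand ahead of it and the grasp point (between the pads) is the TCP (manip.tip_reach is the z of the fingertips in the tool frame, in mm); z points along the fingers, y is the direction in which the jaws open and shut (so a half turn about z gives the same grasp; the last joint's range is limited). The gripper opens to 94 mm and grips with 3 to 60 N. Pads are 16 mm wide; open, the fingers measure 119 mm over their backs; the gripper's body (75 mm by 177 mm) begins 78 mm behind the grasp point.
Start: joints at [-1.343, 0.3, 1.521, -0, 1.321, -0.067], TCP at [159.795, -526.265, 224.446] pointing down, gripper open.
Joint ranges: [-3.03, 3.03], [-0.79, 2.21], [0.23, 2.52], [-1.04, 4.18], [0, 3.07], [-2.55, 2.55]. Speed limits (rad/s): [2.22, 2.22, 2.57, 3.14, 3.14, 3.14].

INTERFACE

Orientations are given as [roll, pitch, yaw] about the fixed x, y, z axes, in that order (R = Rz(yaw) Ry(pitch) Rx(roll)).
In Python, from cell import manip, camera, search_frame, masks_of, tip_of gives the robot as it stands.
- The arm moves only by the tool send_rows, never from a script. Its argument "plan" is a list of rows, each an object with "travel": the shift along the tool's x, y, z in mm, a list of three; "delta_rot": the turn, a rotation vector about the tool's x, y, z in degrees, a list of three; "fingers": the gripper's target within -1 to 1 (shut at 1, half-way at 0, fully open at -1). In form: [{"travel": [dx, dy, dz], "delta_rot": [wx, wy, wz], "fingers": fingers}, ...]. A call has 1 to 20 rows; each row shifts and turns the commanded pose from where the row before left it, along the tool's axes as they then stand; what a row does not reach is not made up. A row lasts 1/8 s, in which the tool goes at most 62.5 mm and 10.7 degrees, less where a joint would pass 70% of its speed; a pose out of reach is approached as far as the arm can. A call is refused whole if a number of a shift passes 62.5 or a number of a turn 10.7, either way. A call with a gripper value outside its range is refused whole. The fingers move at their own pace and stop on an object; "grip_force" is the grip in N (left out, the last holds). Time passes only in rows, so rows that do not move let the fingers close. It gives the time, the measured TCP pose, the force and the opening at its end, in the units of the state.
- manip.read_state(): the state, without advancing time (a new reading comes with each control period).
- camera(name): name is "side" or "top" or "wrist"; returns a dict with "color" (480x640x3 uint8, red, green, blue), "z_map" (480x640 float32, mm along the optical axis (not along the pixel's ray), 0 where there is no reading), "fov_y" (degrees; the focal length in pixels is half the picture's height over the tangent of half this angle, whatever the lens; pixels are square), "cx", "cy" (the principal point, pixels), "k1" (the pictures are not rectified: a ray, as slopes to the right and down, at radius r is drawn at 1 + k1 r^2 times it, then the intrinsics apply), "world_from_camera" (4x4, takes a point from camera to world coordinates); the wrist camera has in their place "tool_from_camera" (4x4, takes a point from camera to tool coordinates, whose origin is the TCP and whose axes are the flange's). Camera axes: x right, y up, looking along -z (the intrinsics and any distortion apply to the point x, -y, -z); pixel columns grow to the right and rows downward; lengths in mm; the calibration is good to about 2 mm. A picture is of the moment at which its call begins: read the wrist's pose just before it.
- manip.sign_off(): hands the job in, once; it reports no verdict.
Trained networks look in the newest picture that a camera, given by its name, has taken for a name from the list of things; names that differ only in an ending like _2 or _b are one class to them, and where a whole thing is asked for, a point or a joint stands for the part that bears it (a point fixed in the world has none). Each returns a list of dicts, best first, with "confidence" (0 to 1); they miss things now and then, are a little off and sometimes report something else, mostly with a low value. They report only what shows in the picture. A call takes as long as a camera call. They do not tell look-alikes from the thing itself.
- search_frame(name, camera): "at" ([x, y, z] in mm, in the coordinates of the camera as it stood for that picture, good to about 4 mm: the middle of the surface that is visible of it).
- masks_of(name, camera): "region" (480x640 bool, what is visible of it).
- tip_of(name, camera): "at" ([x, y, z] in mm, in the coordinates of the camera as it stood for that picture, good to about 4 mm: a listed point, or the origin of a listed thing).
The state is a dict: "clock": time; "joints": joint angles; "qd": joint speeds; "effort": joint torques, N m; "eef_pos": TCP position; "eef_rot": TCP orientation; "wrist_force": force on the tool from outside, world axes, zero at the start; "moment": the same for the moment, N m; "finger_gap": finger opening in mm.
Only numpy, scipy, OpenCV 4.12 (cv2) and the standard library are available. Lean on these libraries where they do the work, as an engineer would, in place of code of your own. Each camera call takes 0.05 s, during which the arm holds its last target. There are 200 camera calls.

TASK

Lever up the clear lid of the rack carrier with the spatula blade in its front slot, swing it open and lay the spatula back on the green mat. Load every tube rack from the carrier, leading end first, into a lane of its own in the analyser's loading bay, pushing it home under the orange catch so that the rack itself lifts the catch and it drops behind the rack's body; do not lift the catches with the gripper. Then shut the carrier's lid, and leave the other things on the bench where they are.

Things in the scene. Friction and masses are not known exactly. Their poses are not given: they have to be found in the camera images.
- loader: Loading bay of a white bench analyser, fixed. Origin on the bench below the middle lane's catch face; +x = direction in which racks are pushed in, z up. Flat deck, top 12 mm above the bench, x = -160 to +115, y = -98 to +98 mm. Three lanes at y = -60, 0, +60 mm. The deck is plain for x below -50 mm, room to set a rack down. Housing 130 mm high behind x = +115 mm.
- lane1 (a point): Lane at loader y = -60 mm: point on its floor (the deck) right below the catch face; axes as the loader. 25 mm wide between 12 mm high ribs (x = -20 to +76), lead-ins flaring to about 50 mm wide at x = -50 mm. End stop 32 mm high at x = +76 mm: a rack against it has its origin at x = +41 mm here; it is caught from x = +35 mm on.
- lane2 (a point): The same for the middle lane (loader y = 0).
- lane3 (a point): The same for the lane at loader y = +60 mm.
- catch1 (a joint): Orange gravity catch over lane 1, 12 mm wide, hinged beyond the end stop (x = +97). rad: 0 = down, grows as its nose lifts. Down, the nose tip is 30 mm above the lane floor at lane x = 0; a sloping face runs from it up and out to 42 mm at x = -26. A rack pushed in (a few N) lifts it 0.1 rad; its upright face at x = 0 drops behind the 40 mm body, over the tail. Top below 65 mm above the deck.
- catch2 (a joint): Orange gravity catch over lane 2, 12 mm wide, hinged beyond the end stop (x = +97). rad: 0 = down, grows as its nose lifts. Down, the nose tip is 30 mm above the lane floor at lane x = 0; a sloping face runs from it up and out to 42 mm at x = -26. A rack pushed in (a few N) lifts it 0.1 rad; its upright face at x = 0 drops behind the 40 mm body, over the tail. Top below 65 mm above the deck.
- catch3 (a joint): Orange gravity catch over lane 3, 12 mm wide, hinged beyond the end stop (x = +97). rad: 0 = down, grows as its nose lifts. Down, the nose tip is 30 mm above the lane floor at lane x = 0; a sloping face runs from it up and out to 42 mm at x = -26. A rack pushed in (a few N) lifts it 0.1 rad; its upright face at x = 0 drops behind the 40 mm body, over the tail. Top below 65 mm above the deck.
- carrier: Teal rack carrier box, fixed, 136 (x) x 196 (y) mm, base 30 mm high, walls and floor 4 mm. Origin: under its centre; +x points to its front, z up. Racks stand on the floor at x = +10, y = -55, 0 or +55 mm, leading ends to the front, between 6 mm high ribs; 27 mm or more free on either side of a rack. Lid hinged along the back edge.
- slot (a point): Centre of the pry slot in the carrier's front wall: 40 mm wide (along y), 7 mm high (23 to 30 mm above the bench), open through the 4 mm wall; the lid's front edge is its upper side. Lies on the front face, 26.5 mm above the bench. Axes as the carrier. No rack is within 18 mm behind it.
- lid (a joint): Clear lid with blue rims, 136 x 196 x 32 mm deep, flush with the carrier's sides. rad: 0 = shut, 1.5 = open, nearly upright (stop). Stiff hinge: it stays at any angle; takes about 2 N at the front edge to lift. Hinge line along carrier y at carrier x = -68, z = 30 mm; the lip is 136 mm from it.
- lid_lip (a point): Middle of the lower edge of the lid's front wall (outer face, wall 4 mm thick), moves with the lid.
- spatula: Lab spatula, 60 g, lying flat. Wooden handle 16 wide x 14 high, from x = -75 to +15 mm; steel blade 18 wide x 2 mm thick from x = +13 to +105 mm, mid-height of the blade 7 mm above the handle's underside. Origin: underside of the handle, close to the centre of mass; +x points to the blade tip, z up.
- blade_tip (a point): Middle of the spatula blade's tip (x = +105, z = +7 mm in the spatula's frame).
- mat: Thin green mat for the spatula, fixed, 240 (x) x 90 (y) x 2 mm. Origin: centre of the underside, on the bench.
- rack_pink: Pink one-row rack of five capped tubes, one rigid 140 g piece. Body 70 long x 22 wide x 40 mm high, flat top; behind it a low tail 36 long x 22 wide x 22 mm high, to push or hold it by. Origin: under the centre of the 70 mm body (rack spans x = -71 to +35 mm). +x points to the leading end, which goes in first; z up. May be absent (None).
- rack_green: Green one-row rack of five capped tubes, one rigid 140 g piece. Body 70 long x 22 wide x 40 mm high, flat top; behind it a low tail 36 long x 22 wide x 22 mm high, to push or hold it by. Origin: under the centre of the 70 mm body (rack spans x = -71 to +35 mm). +x points to the leading end, which goes in first; z up. May be absent (None).
- rack_purple: Purple one-row rack of five capped tubes, one rigid 140 g piece. Body 70 long x 22 wide x 40 mm high, flat top; behind it a low tail 36 long x 22 wide x 22 mm high, to push or hold it by. Origin: under the centre of the 70 mm body (rack spans x = -71 to +35 mm). +x points to the leading end, which goes in first; z up. May be absent (None).
- green_block: Bystander: green tube block 70 x 95 x 35 mm. Origin under its centre.
- pink_block: Bystander: pink tube block 85 x 125 x 35 mm. Origin under its centre.
- timer: Bystander: white timer 60 x 60 x 16 mm. Origin under its centre.
- petri: Bystander: clear dish, 92 mm across, 28 mm high. Origin under its centre.
- pen: Bystander: black marker pen with red cap, 110 x 12 x 12 mm, along its x. Origin under its centre.
Things that resemble listed ones, but are neither listed nor needed, are in the scene too. Of the things like the spatula, leave any that is yellow; of the rest the smaller one is meant. What is shaped like the carrier but yellow is not meant.

How it is judged:
By the outcome, as a careful person would: the job done as asked, in the order asked, and still so for the second after the job is handed in, with the robot touching nothing.
Of rack_pink, rack_green, rack_purple only 2 to 3 are there at a start; the rules pass over those that are not, and their reading is None.
At some moment in a run one of spatula may be knocked a few centimetres aside while the robot is not near it.
Once in a run the grip may slacken for a moment while it holds something.
It also fails if it takes over 210 s, if anything falls off the work surface, if the arm or the gripper's body presses on something with over 40 N, if the wrist force passes 120 N, or if a joint passes its speed limit or range.

## Working session

There is one attempt and no reset: what is moved stays moved. The work goes in short steps, Python scripts to look and compute and a tool call to move; the robot and the scene stay as the last step left them, time stands still between calls to the robot, and variables do not carry over. Pictures are saved under pics/ and viewed, about 12 in all and at most 16, crops included, and the job is handed in when it is done.

Besides the shell and the picture viewer there is one more tool, called after ">>>" as a command line: name --argument value ..., lists and objects as JSON in quotes. send_rows: Moves the arm, as the interface text tells. Its arguments: {"type":"object","properties":{"plan":{"type":"array"},"grip_force":{"type":"number"}},"required":["plan"]}

```bash
ls; mkdir -p pics
cat > h.py <<'E'
import numpy as np,cv2
from cell import manip,camera,search_frame,masks_of,tip_of
from scipy.spatial.transform import Rotation as R
def st(): 
    s=manip.read_state(); return s
def T(s):
    M=np.eye(4);M[:3,:3]=R.from_euler('xyz',s['eef_rot']).as_matrix();M[:3,3]=s['eef_pos'];return M
def cam(n):
    s=st();c=camera(n);c['W']=c['world_from_camera'] if n!='wrist' else T(s)@c['tool_from_camera'];return c
def w(c,p): return (np.array(c['W'])@np.append(p,1))[:3]
def K(c):
    f=240/np.tan(np.radians(c['fov_y'])/2);return np.array([[f,0,c['cx']],[0,f,c['cy']],[0,0,1]])
def pts(c,uv):
    uv=np.asarray(uv,float).reshape(-1,2);z=c['z_map'][uv[:,1].astype(int),uv[:,0].astype(int)]
    n=cv2.undistortPoints(uv[:,None],K(c),np.array([c['k1'],0,0,0,0.]))[:,0]
    P=np.c_[n[:,0]*z,-n[:,1]*z,-z,np.ones(len(z))];return (P@np.array(c['W']).T)[:,:3],z
def cloud(c):
    v,u=np.mgrid[:480,:640];P,z=pts(c,np.c_[u.ravel(),v.ravel()]);P[z==0]=np.nan;return P.reshape(480,640,3)
def proj(c,p):
    q=np.linalg.inv(c['W'])@np.append(p,1);r=cv2.projectPoints(np.array([[q[0],-q[1],-q[2]]]),np.zeros(3),np.zeros(3),K(c),np.array([c['k1'],0,0,0,0.]))[0];return r.ravel()
def save(c,n,crop=None,s=1):
    im=c['color'][:,:,::-1]
    if crop: x0,y0,x1,y1=crop;im=im[y0:y1,x0:x1]
    cv2.imwrite('pics/'+n+'.png',cv2.resize(im,None,fx=s,fy=s,interpolation=cv2.INTER_CUBIC))
E
python3 - <<'E'
from h import *
print(manip.tip_reach,st())
names="loader carrier spatula mat rack_pink rack_green rack_purple green_block pink_block timer petri pen".split()
pn="lane1 lane2 lane3 slot lid_lip blade_tip".split()
ims=[]
for n in('top','side'):
    c=cam(n);save(c,n)
    for k in names+pn:
        for t in tip_of(k,n)[:4]:
            p=w(c,t['at']);print(n,k,round(t['confidence'],2),p.round(),proj(c,p).round())
E
```

```text
pics
19.0 {'clock': 0.0, 'joints': array([-1.34254602e+00,  3.00449412e-01,  1.52159934e+00, -1.88087588e-05,
        1.32070335e+00, -6.66301645e-02]), 'qd': array([ 8.76562042e-06,  4.59895532e-04,  3.82195825e-04,  7.76012052e-04,
       -1.86422665e-03,  2.75679727e-04]), 'effort': array([ 3.25051100e-03, -5.31797647e+01, -3.52730727e+01,  7.08293659e-02,
        2.42868107e-02, -9.35314324e-05]), 'eef_pos': array([ 159.76430229, -526.023507  ,  223.89049499]), 'eef_rot': array([-3.14043457e+00, -5.90192954e-05,  2.94885099e-01]), 'wrist_force': array([ 1.15475439,  1.13430101, -0.17078173]), 'moment': array([ 0.0249976 , -0.04970037, -0.02339048]), 'finger_gap': 93.7326262842151}
top loader 0.81 [533. 183.  -2.] [190. 256.]
top loader 0.18 [ 556. -228.   27.] [361. 239.]
top carrier 0.95 [ 368. -527.   -0.] [488. 315.]
top carrier 0.6 [ 553. -298.    6.] [389. 242.]
top spatula 0.6 [289. 201.   3.] [180. 358.]
top spatula 0.58 [ 223. -304.    2.] [398. 381.]
top mat 0.77 [578. -83.  -1.] [299. 235.]
top mat 0.57 [ 776. -191.    2.] [341. 156.]
top rack_pink 0.74 [764. 237.   4.]
[... 2201 characters left out ...]

side lane1 0.19 [ 553. -225.   30.] [318. 234.]
side lane2 0.92 [587. 185.  13.] [215. 332.]
side lane2 0.83 [521. 188.  13.] [245. 342.]
side lane2 0.8 [464. 192.  11.] [273. 352.]
side lane2 0.19 [ 553. -225.   30.] [318. 234.]
side lane3 0.92 [587. 185.  13.] [215. 332.]
side lane3 0.83 [521. 188.  13.] [245. 342.]
side lane3 0.8 [464. 192.  11.] [273. 352.]
side lane3 0.19 [ 553. -225.   30.] [318. 234.]
side slot 0.63 [ 551. -231.   30.] [319. 233.]
side slot 0.63 [ 355. -457.   28.] [418. 212.]
side lid_lip 0.9 [ 550. -228.   30.] [319. 234.]
side lid_lip 0.7 [ 353. -460.   31.] [419. 210.]
side lid_lip 0.57 [521. 190.   3.] [245. 347.]
side blade_tip 0.56 [259. 299.   8.] [367. 435.]
```

View pics/top.png

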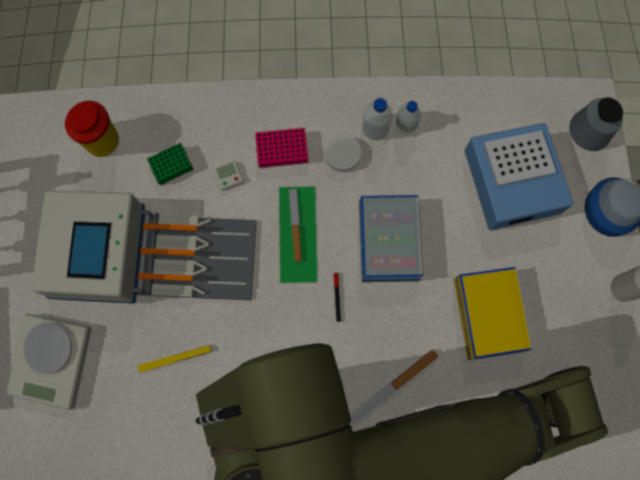

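View pics/side.png

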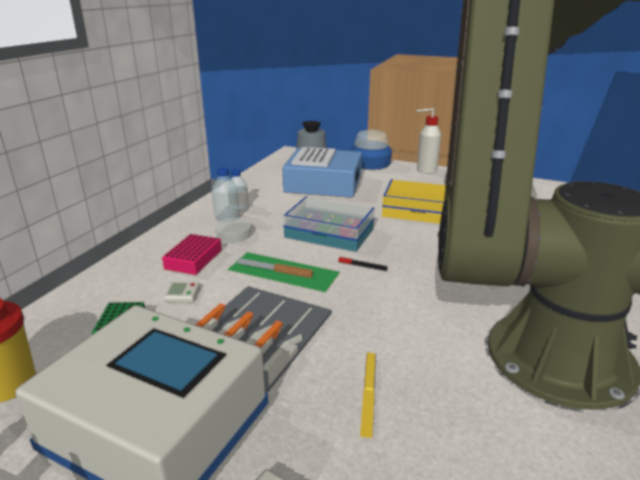

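The top view shows the spatula-like things: small wooden one on the mat (296,225), larger wooden one at (395,385), and a yellow one (175,358). I take the one on the mat. Carriers: teal at (390,238), and yellow at (492,313), which is not wanted. The loader is at (190,256), and its racks go in towards world +y. I'll move the wrist camera in close to check.

>>> send_rows --plan '[{"travel":[0,0,-5],"delta_rot":[0,0,-10],"fingers":-1},{"travel":[0,0,-5],"delta_rot":[0,0,-10],"fingers":-1},{"travel":[0,0,-5],"delta_rot":[0,0,-10],"fingers":-1},{"travel":[0,0,-5],"delta_rot":[0,0,-10],"fingers":-1},{"travel":[0,0,-5],"delta_rot":[0,0,-10],"fingers":-1},{"travel":[0,0,-5],"delta_rot":[0,0,-10],"fingers":-1},{"travel":[0,0,-5],"delta_rot":[0,0,-10],"fingers":-1},{"travel":[0,0,-5],"delta_rot":[0,0,-3.1],"fingers":-1},{"travel":[30,31,-6],"delta_rot":[0,0,0],"fingers":-1},{"travel":[30,31,-6],"delta_rot":[0,0,0],"fingers":-1},{"travel":[30,31,-6],"delta_rot":[0,0,0],"fingers":-1},{"travel":[30,31,-6],"delta_rot":[0,0,0],"fingers":-1},{"travel":[30,31,-6],"delta_rot":[0,0,0],"fingers":-1},{"travel":[30,31,-6],"delta_rot":[0,0,0],"fingers":-1},{"travel":[30,31,-6],"delta_rot":[0,0,0],"fingers":-1},{"travel":[30,31,-6],"delta_rot":[0,0,0],"fingers":-1},{"travel":[30,31,-6],"delta_rot":[0,0,0],"fingers":-1},{"travel":[30,31,-6],"delta_rot":[0,0,0],"fingers":-1},{"travel":[30,31,-6],"delta_rot":[0,0,0],"fingers":-1},{"travel":[30,31,-6],"delta_rot":[0,0,0],"fingers":-1}]'

```text
clock: 4.4
eef_pos: [532.8, -165.2, 336.7]
eef_rot: [3.141, 0.0, 1.571]
wrist_force: [0.6, -0.3, 0.5]
finger_gap: 94.2
```

Run:
```python
from h import *
s=st();print(s['eef_pos'].round(1),s['eef_rot'].round(3),s['joints'].round(2))
c=cam('wrist');save(c,'w1');print(np.array(c['tool_from_camera']).round(2),c['fov_y'])
for k in "spatula blade_tip mat slot lid_lip carrier rack_pink rack_green rack_purple pen".split():
    for t in tip_of(k,'wrist')[:3]:
        p=w(c,t['at']);print(k,round(t['confidence'],2),p.round(1),proj(c,p).round())
```

```text
[ 532.8 -165.2  336.7] [3.141 0.    1.571] [-0.37  0.26  1.31 -0.    1.57 -0.37]
[[  -0.      0.97    0.24   68.51]
 [   1.      0.     -0.      0.44]
 [  -0.      0.24   -0.97 -160.86]
 [   0.      0.      0.      1.  ]] 71.50879623639656
spatula 0.97 [ 223.6 -309.7    3.6] [125. 291.]
spatula 0.56 [582.6 -73.1   2.3] [353. 136.]
blade_tip 0.75 [690.3 -69.8   6.5] [430. 134.]
blade_tip 0.57 [ 136.6 -186.6    9.3] [ 53. 216.]
mat 0.96 [577.1 -79.8  -1.1] [349. 141.]
slot 0.86 [ 555.1 -228.1   30. ] [334. 246.]
slot 0.61 [576.8 -78.8  -0.8] [349. 141.]
slot 0.57 [ 358.1 -462.1   28.4] [211. 384.]
lid_lip 0.79 [ 357.3 -459.8   28.6] [211. 383.]
lid_lip 0.71 [ 554.2 -226.    32.4] [333. 245.]
carrier 0.91 [ 372.1 -526.2    4.6] [227. 407.]
carrier 0.73 [ 554.2 -296.6    3.6] [332. 284.]
pen 0.91 [ 416.7 -168.     1.5] [241. 203.]
```

View pics/w1.png

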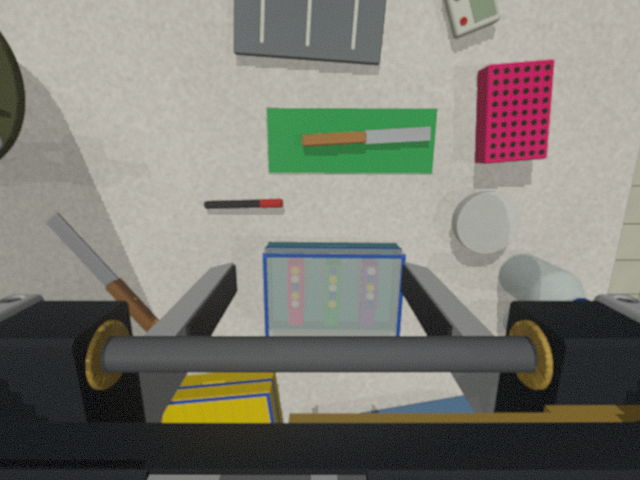

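The wrist view shows the small spatula on the mat, with its handle end at (303,139) and blade tip at (430,132). The carrier front is at (334,246), and pink, green and purple racks are all visible through the lid. The larger wooden look-alike is at (100,260). Next I measure the poses of the spatula and carrier.

Run:
```python
from h import *
c=cam('wrist');P=cloud(c);h=cv2.cvtColor(c['color'],cv2.COLOR_RGB2HSV)
# spatula : within mat region, non green
box=np.zeros((480,640),bool);box[105:176,266:440]=1
green=(h[...,0]>50)&(h[...,0]<80)&(h[...,1]>150)
m=box&green;pm=P[m];r=cv2.minAreaRect(pm[:,:2].astype(np.float32));print('mat',r,np.median(pm[:,2]))
sp=np.zeros_like(box);sp[120:150,296:436]=1;sp&=~green
sp=cv2.morphologyEx(sp.astype(np.uint8),cv2.MORPH_OPEN,np.ones((3,3)))>0
handle=sp&(h[...,1]>90)&(h[...,0]<25)
for n,k in(('all',sp),('handle',handle),('blade',sp&~handle)):
    q=P[k];r=cv2.minAreaRect(q[:,:2].astype(np.float32));vx,vy,x0,y0=cv2.fitLine(q[:,:2].astype(np.float32),cv2.DIST_HUBER,0,.01,.01).ravel()
    print(n,k.sum(),r,np.median(q[:,2]),'ang',np.degrees(np.arctan2(vy,vx)),'at',x0,y0,q.min(0).round(1),q.max(0).round(1))
# carrier front edges: blue rim pixels
blue=(h[...,0]>105)&(h[...,0]<125)&(h[...,1]>150);b=np.zeros_like(box);b[240:345,258:410]=1;b&=blue
q=P[b];print('rim z',np.nanpercentile(q[:,2],[5,50,95]))
top=q[np.abs(q[:,2]-62)<8];print(cv2.minAreaRect(top[:,:2].astype(np.float32)))
front=b.copy();front[262:]=0;q=P[front];vx,vy,x0,y0=cv2.fitLine(q[:,:2].astype(np.float32),cv2.DIST_HUBER,0,.01,.01).ravel();print('front ang',np.degrees(np.arctan2(vy,vx)),x0,y0,np.nanpercentile(q,[5,50,95],axis=0).round(1))
teal=(h[...,0]>85)&(h[...,0]<104)&(h[...,1]>120);t=np.zeros_like(box);t[236:256,258:405]=1;t&=teal;q=P[t]
print('teal',t.sum(),np.nanpercentile(q,[2,50,98],axis=0).round(1),np.argwhere(t).min(0),np.argwhere(t).max(0))
for n in('rack_pink','rack_green','rack_purple'):print(n,[(x['confidence'],int(x['region'].sum())) for x in masks_of(n,'wrist')])
# racks thru lid by colour
for n,lo,hi in(('pink',(284,306),0),('green',(322,342),0),('purp',(358,380),0)):
    q=P[258:328,lo[0]:lo[1]].reshape(-1,3);print(n,np.nanpercentile(q,[5,50,95],axis=0).round(1).tolist())
save(c,'crop1',(250,100,450,350),3)
```

```text
mat ((579.581298828125, -79.09745788574219), (85.57137298583984, 234.6333770751953), 89.90371704101562) nan
all 2228 ((600.8765869140625, -75.0992660522461), (187.24069213867188, 19.908761978149414), 6.619205474853516) nan ang 0.0 at 0.0 0.0 [nan nan nan] [nan nan nan]
handle 703 ((553.72216796875, -74.05320739746094), (87.70314025878906, 14.611923217773438), 6.752496719360352) nan ang 0.0 at 0.0 0.0 [nan nan nan] [nan nan nan]
blade 1525 ((600.3031005859375, -72.52151489257812), (187.30780029296875, 24.56923484802246), 6.437021732330322) nan ang 0.0 at 0.0 0.0 [nan nan nan] [nan nan nan]
rim z [62.17663096 63.50011249 64.8702785 ]
((553.3284912109375, -291.8907470703125), (124.72335815429688, 192.56069946289062), 89.60272979736328)
front ang 0.0 0.0 0.0 [[ 461.1 -235.2   62.2]
 [ 557.  -231.5   63.5]
 [ 645.3 -229.7   64.8]]
teal 53 [[ 489.1 -230.    16.7]
 [ 557.6 -229.3   23.3]
 [ 647.  -227.8   31.2]] [243 288] [246 398]
rack_pink [(0.28, 1536)]
rack_green []
rack_purple [(0.33, 1611)]
pink [[484.1, -336.4, 61.3], [498.0, -287.8, 62.6], [511.8, -241.1, 63.9]]
green [[537.5, -336.3, 61.3], [549.6, -288.0, 62.6], [562.5, -241.3, 63.8]]
purp [[587.9, -336.2, 61.3], [601.9, -288.0, 62.6], [615.7, -241.5, 63.9]]
```

View pics/crop1.png

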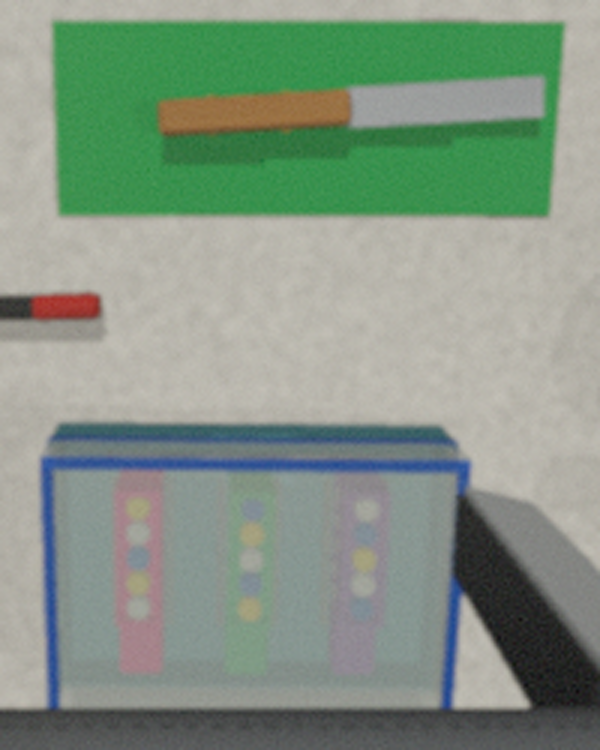

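```bash
cat >> h.py <<'E'
def ray(c,uv,z):
    n=cv2.undistortPoints(np.array([[uv]],float),K(c),np.array([c['k1'],0,0,0,0.]))[0,0]
    W=np.array(c['W']);d=W[:3,:3]@np.array([n[0],-n[1],-1]);return W[:3,3]+d*(z-W[2,3])/d[2]
E
python3 - <<'E'
from h import *
c=cam('wrist')
g=lambda x,y,z:ray(c,(250+x/3-.33,100+y/3-.33),z)[:2]
he=(g(158,102,16)+g(162,133,16))/2;hf=(g(351,91,16)+g(351,127,16))/2;bt=(g(543,76,10)+g(546,118,10))/2
print('handle end',he,'front',hf,'tip',bt,'len',np.linalg.norm(bt-he),'ang',np.degrees(np.arctan2(*(bt-he)[::-1])))
for n,p in dict(fl=(42,459,62),fr=(470,461,62),bl=(63,424,0),br=(443,424,0),pinkf=(140,468,44),greenf=(252,472,44),purf=(362,472,44),pinkb=(142,673,44),gb=(247,673,44),pub=(354,673,44)).items(): print(n,g(*p).round(1))
E
```

```text
handle end [510.74706562 -78.11163103] front [599.04973888 -74.46488054] tip [690.09118399 -68.87467514] len 179.58183133616967 ang 2.948361903475486
fl [ 457.3 -229. ]
fr [ 651.8 -230.3]
bl [ 458.2 -228.9]
br [ 653.7 -229.3]
pinkf [ 500.5 -239. ]
greenf [ 553.6 -241. ]
purf [ 605.8 -241.1]
pinkb [ 499.6 -346. ]
gb [ 552.1 -346.1]
pub [ 605.5 -346.3]
```

>>> send_rows --plan '[{"travel":[15,7,36],"delta_rot":[0,0,0],"fingers":-0.5},{"travel":[15,7,36],"delta_rot":[0,0,0],"fingers":-0.5},{"travel":[15,7,36],"delta_rot":[0,0,0],"fingers":-0.5},{"travel":[15,7,36],"delta_rot":[0,0,0],"fingers":-0.5},{"travel":[15,7,36],"delta_rot":[0,0,0],"fingers":-0.5},{"travel":[15,7,36],"delta_rot":[0,0,0],"fingers":-0.5},{"travel":[0,0,0],"delta_rot":[0,0,-10.3],"fingers":-0.5},{"travel":[0,0,0],"delta_rot":[0,0,-10.3],"fingers":-0.5},{"travel":[0,0,0],"delta_rot":[0,0,-10.3],"fingers":-0.5},{"travel":[0,0,0],"delta_rot":[0,0,-10.3],"fingers":-0.5},{"travel":[0,0,0],"delta_rot":[0,0,-10.3],"fingers":-0.5},{"travel":[0,0,0],"delta_rot":[0,0,-10.3],"fingers":-0.5},{"travel":[0,0,0],"delta_rot":[0,0,-10.3],"fingers":-0.5},{"travel":[0,0,0],"delta_rot":[0,0,-10.3],"fingers":-0.5},{"travel":[0,0,0],"delta_rot":[0,0,-10.3],"fingers":-0.5},{"travel":[0,0,0],"delta_rot":[0,0,0],"fingers":-0.5}]'

```text
clock: 7.2
eef_pos: [573.9, -76.3, 120.5]
eef_rot: [3.142, 0.0, -3.096]
wrist_force: [0.3, -0.7, 0.2]
finger_gap: 70.3
```

Run:
```python
from h import *
s=st();print(s['eef_pos'].round(1),s['eef_rot'].round(3),s['joints'].round(2))
c=cam('wrist');save(c,'w2');W=c['W']
print('cam',W[:3,3].round())
for k in "spatula blade_tip".split():
    for t in tip_of(k,'wrist')[:3]:
        p=w(c,t['at']);print(k,round(t['confidence'],2),p.round(1),proj(c,p).round())
for p in ((510.7,-78.1,16),(599,-74.5,16)):print(proj(c,np.array(p)))
```

```text
[573.9 -76.3 120.5] [ 3.142  0.    -3.096] [-0.2   0.47  1.55  0.    1.13 -1.81]
cam [505. -80. 281.]
spatula 0.87 [584.4 -76.2   3.4] [319. 247.]
[320.69255179 160.37606104]
[320.1230522  268.15564724]
```

View pics/w2.png

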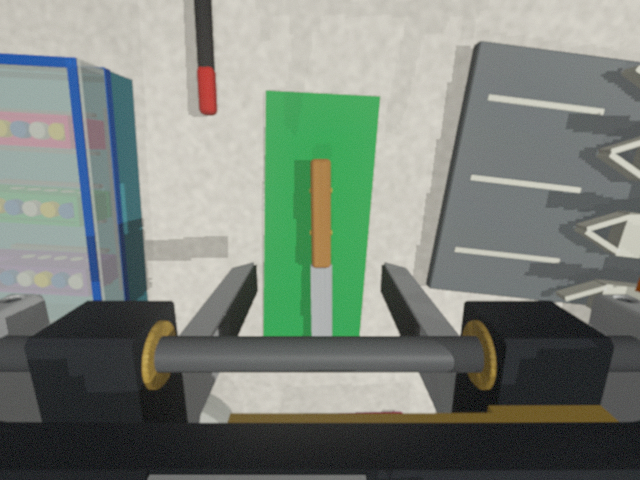

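The spatula hasn't moved: its handle runs (320,160)–(320,267), centred between the jaws. I'll descend and grip.

>>> send_rows --plan '[{"travel":[0,1,24],"delta_rot":[0,0,0],"fingers":-0.5},{"travel":[0,0,24],"delta_rot":[0,0,0],"fingers":-0.5},{"travel":[0,0,24],"delta_rot":[0,0,0],"fingers":-0.5},{"travel":[0,0,16],"delta_rot":[0,0,0],"fingers":-0.5},{"travel":[0,0,8.5],"delta_rot":[0,0,0],"fingers":-0.5},{"travel":[0,0,0],"delta_rot":[0,0,0],"fingers":1},{"travel":[0,0,0],"delta_rot":[0,0,0],"fingers":1},{"travel":[0,0,0],"delta_rot":[0,0,0],"fingers":1},{"travel":[0,0,0],"delta_rot":[0,0,0],"fingers":1},{"travel":[0,0,0],"delta_rot":[0,0,0],"fingers":1},{"travel":[0,0,0],"delta_rot":[0,0,0],"fingers":1},{"travel":[0,0,-10],"delta_rot":[0,0,0],"fingers":1}]' --grip_force 50

```text
clock: 8.85
eef_pos: [573.4, -75.3, 33.7]
eef_rot: [3.141, -0.001, -3.095]
wrist_force: [0.6, -0.2, -0.6]
finger_gap: 15.6
```

>>> send_rows --plan '[{"travel":[0,0,-23],"delta_rot":[0,0,0],"fingers":1},{"travel":[0,0,-23],"delta_rot":[0,0,0],"fingers":1},{"travel":[0,0,-23],"delta_rot":[0,0,0],"fingers":1},{"travel":[0,0,0],"delta_rot":[0,0,10.3],"fingers":1},{"travel":[0,0,0],"delta_rot":[0,0,10.3],"fingers":1},{"travel":[0,0,0],"delta_rot":[0,0,10.3],"fingers":1},{"travel":[0,0,0],"delta_rot":[0,0,10.3],"fingers":1},{"travel":[0,0,0],"delta_rot":[0,0,10.3],"fingers":1},{"travel":[0,0,0],"delta_rot":[0,0,10.3],"fingers":1},{"travel":[0,0,0],"delta_rot":[0,0,10.3],"fingers":1},{"travel":[0,0,0],"delta_rot":[0,0,10.3],"fingers":1},{"travel":[0,0,0],"delta_rot":[0,0,10.3],"fingers":1},{"travel":[0,-19,0],"delta_rot":[0,0,0],"fingers":1},{"travel":[0,0,0],"delta_rot":[0,0,0],"fingers":1}]'

```text
clock: 10.6
eef_pos: [554.5, -75.3, 103.6]
eef_rot: [3.141, 0.0, 1.571]
wrist_force: [1.3, 1.1, -0.2]
finger_gap: 15.3
```

Run:
```python
from h import *
s=st();print(s['eef_pos'].round(1),s['eef_rot'].round(4),s['joints'].round(2),s['wrist_force'])
for n in('side','top'):
    c=cam(n);save(c,n+'2',(240,150,480,330),3)
    for k in "blade_tip slot lid_lip".split():
        for t in tip_of(k,n)[:3]:
            p=w(c,t['at']);print(n,k,round(t['confidence'],2),p.round(1),proj(c,p).round())
    e=s['eef_pos'];print(proj(c,e+[0,-117,-15]))
```

```text
[554.5 -75.3 103.6] [3.1414e+00 1.0000e-04 1.5707e+00] [-0.2   0.45  1.62 -0.    1.08 -0.2 ] [ 1.30895231  1.06754786 -0.21666094]
side blade_tip 0.92 [259.6 300.7   6.8] [366. 436.]
side blade_tip 0.88 [ 551.2 -191.6   92.4] [313. 216.]
side blade_tip 0.67 [ 128.8 -187.4    9.4] [494. 285.]
side slot 0.93 [ 355.6 -459.2   30.2] [418. 211.]
side slot 0.55 [ 553.  -229.8   28.7] [318. 234.]
side lid_lip 0.85 [ 550.7 -228.7   32.2] [319. 233.]
side lid_lip 0.72 [ 354.1 -458.7   32.4] [419. 210.]
[311.67780309 217.3466479 ]
top blade_tip 0.67 [ 557.6 -189.8   92.9] [346. 232.]
top blade_tip 0.62 [ 141.5 -187.3   13.4] [349. 419.]
top slot 0.67 [ 361.7 -459.8   26.9] [463. 318.]
top slot 0.65 [ 555.6 -227.4   25.7] [360. 240.]
top lid_lip 0.8 [ 363.8 -456.8   35. ] [463. 316.]
top lid_lip 0.63 [ 554.7 -232.9   28.9] [363. 239.]
top lid_lip 0.57 [765.3 242.6   4.1] [168. 166.]
[346.65675304 233.65689765]
```

View pics/side2.png

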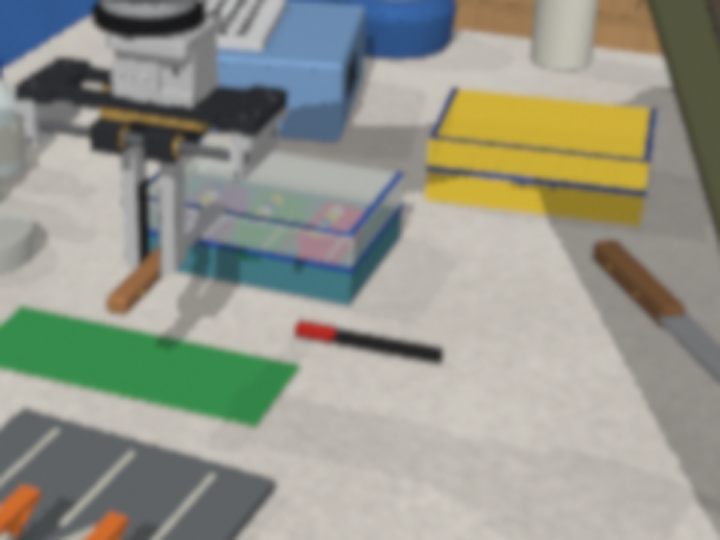

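The side view shows the spatula held, handle end at crop (120,300), with the blade pointing at the carrier front. The height matters to about 2 mm, so I check the blade's z from depth.

Run:
```python
from h import *
e=st()['eef_pos']
for n in('top','side'):
  for i in range(2):
    c=cam(n);P=cloud(c)
    # blade pts: x within 12 of TCP, z 70..110, y -195..-100
    m=(abs(P[...,0]-e[0])<14)&(P[...,2]>70)&(P[...,2]<112)&(P[...,1]<-95)&(P[...,1]>-215)
    q=P[m];print(n,m.sum())
    for a in range(-205,-95,15):
        s=q[(q[:,1]>a)&(q[:,1]<=a+15)]
        if len(s):print(a,len(s),s[:,0].min().round(1),s[:,0].max().round(1),np.percentile(s[:,2],[10,50,90]).round(1),s[:,1].min().round(1))
    # calibration: lid rim/handle, bench
    for nm,x,y in(('mat',600,-60),('bench',555,-200)):
        k=(abs(P[...,0]-x)<15)&(abs(P[...,1]-y)<15)&(P[...,2]<30);print(nm,np.median(P[k][:,2]).round(1),k.sum())
```

```text
top 244
-190 49 547.5 565.1 [86.4 90.3 93.5] -188.8
-175 52 548.6 566.5 [86.9 90.2 93.6] -175.0
-160 56 548.1 566.5 [86.4 90.3 94.4] -159.4
-145 47 548.7 568.2 [87.2 89.2 95. ] -143.5
-130 40 549.6 567.9 [86.4 90.5 93.3] -129.9
mat nan 0
bench 1.4 148
top 245
-190 50 548.1 565.9 [87.4 90.  93.1] -188.9
-175 52 547.7 566.6 [86.3 90.2 93.9] -175.0
-160 55 548.9 567.2 [86.6 90.2 93.8] -159.3
-145 48 549.3 567.0 [86.3 90.7 93.1] -143.5
-130 40 548.6 567.0 [87.2 90.9 94.3] -129.9
mat nan 0
bench 1.5 151
side 95
-205 2 553.2 558.4 [86.6 87.1 87.5] -191.6
-190 20 542.3 560.9 [87.9 88.9 89.6] -189.1
-175 24 543.2 560.7 [87.8 88.9 89.8] -174.8
-160 22 542.6 560.4 [88.1 89.1 90. ] -159.5
-145 18 542.2 555.2 [87.3 88.9 89.7] -144.2
-130 8 542.9 550.6 [88.1 89.1 90. ] -128.1
-115 1 542.6 542.6 [90.2 90.2 90.2] -110.2
mat 1.8 92
bench -0.4 76
side 96
-205 2 552.7 557.8 [87.4 87.7 88.1] -190.1
-190 21 542.9 562.4 [87.9 88.8 89.5] -189.7
-175 24 543.3 562.5 [87.  88.5 89.8] -175.0
-160 23 544.3 560.0 [87.3 88.6 89.4] -159.2
-145 16 542.2 556.9 [87.4 89.  90.4] -142.9
-130 9 543.9 549.7 [87.9 88.4 88.8] -129.9
-115 1 544.7 544.7 [87.6 87.6 87.6] -114.9
mat 1.6 97
bench -0.4 68
  return _methods._mean(a, axis=axis, dtype=dtype,
  ret = ret.dtype.type(ret / rcount)
```

>>> send_rows --plan '[{"travel":[0,0,15],"delta_rot":[0,0,0],"fingers":1},{"travel":[0,0,20],"delta_rot":[0,0,0],"fingers":1},{"travel":[0,0,20],"delta_rot":[0,0,0],"fingers":1},{"travel":[0,0,6.8],"delta_rot":[0,0,0],"fingers":1},{"travel":[-10,0,0],"delta_rot":[0,0,0],"fingers":1},{"travel":[-10,0,0],"delta_rot":[0,0,0],"fingers":1},{"travel":[-10,0,0],"delta_rot":[0,0,0],"fingers":1},{"travel":[-4,0,0],"delta_rot":[0,0,0],"fingers":1},{"travel":[-4,0,0],"delta_rot":[0,0,0],"fingers":1},{"travel":[-3,0,0],"delta_rot":[0,0,0],"fingers":1},{"travel":[-3,0,0],"delta_rot":[0,0,0],"fingers":1}]'

```text
clock: 12.58
eef_pos: [554.8, -119.4, 41.1]
eef_rot: [-3.142, -0.0, 1.571]
wrist_force: [-0.2, 0.3, -0.9]
finger_gap: 15.5
```

>>> send_rows --plan '[{"travel":[-3,0,-0.5],"delta_rot":[0,0,0],"fingers":1},{"travel":[-3,0,0],"delta_rot":[0,0,0],"fingers":1},{"travel":[-2,0,0],"delta_rot":[0,0,0],"fingers":1},{"travel":[0,0,0],"delta_rot":[0,0,0],"fingers":1}]'

```text
clock: 13.08
eef_pos: [554.8, -127.4, 41.6]
eef_rot: [-3.142, -0.0, 1.57]
wrist_force: [-0.4, 0.3, -1.5]
finger_gap: 15.4
```

Run:
```python
from h import *
print(st()['eef_pos'].round(1))
c=cam('side');save(c,'side3',(260,180,420,300),5)
```

```text
[ 554.8 -127.4   41.6]
```

View pics/side3.png

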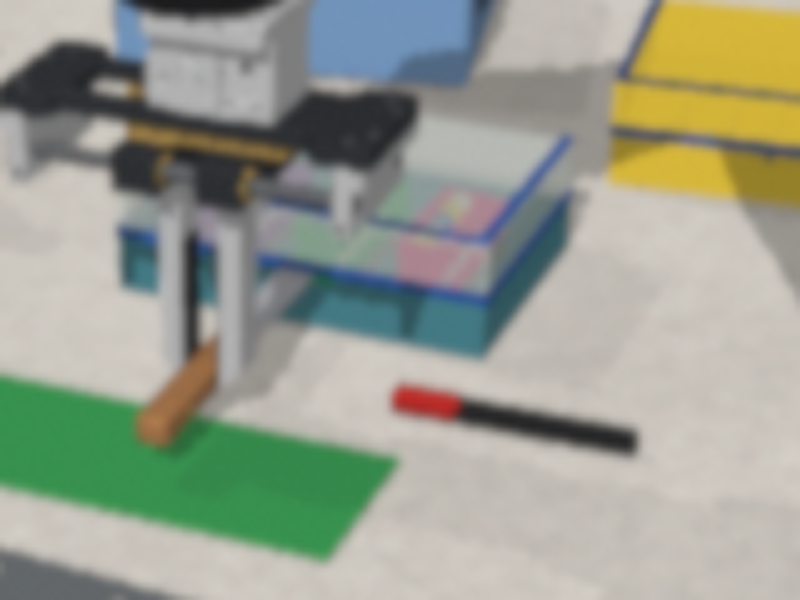

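The blade is in the slot with no contact force. I compute the arc about the hinge.

Run:
```python
import numpy as np
hy,hz=-365.4,30
p=np.array([-127.4,41.6]);out=[]
def s1(t): return np.array([hy+136*np.cos(t)-np.interp(t,[.25,.9],[14,30])+116.2, hz+136*np.sin(t)-1+15.3+.3])
def s2(t,d=28.5,r=115): return np.array([hy+r*np.cos(t)-d*np.sin(t)+116.2,hz+r*np.sin(t)+d*np.cos(t)+15.3])
for t in list(np.arange(0,.91,.06)): 
    q=s1(t);d=np.round(q-p,1);p=p+d;out.append((round(t,2),d[0],-d[1],p.round(1).tolist()))
for t in np.arange(.96,1.51,.06):
    q=s2(t);d=np.round(q-p,1);p=p+d;out.append((round(t,2),d[0],-d[1],p.round(1).tolist()))
for o in out:print(*o)
```

```text
0.0 0.2 -3.0 [-127.2, 44.6]
0.06 -0.2 -8.2 [-127.4, 52.8]
0.12 -0.8 -8.1 [-128.2, 60.9]
0.18 -1.2 -8.0 [-129.4, 68.9]
0.24 -1.7 -8.0 [-131.1, 76.9]
0.3 -3.4 -7.9 [-134.5, 84.8]
0.36 -4.1 -7.7 [-138.6, 92.5]
0.42 -4.6 -7.6 [-143.2, 100.1]
0.48 -5.0 -7.3 [-148.2, 107.4]
0.54 -5.5 -7.1 [-153.7, 114.5]
0.6 -5.9 -6.9 [-159.6, 121.4]
0.66 -6.3 -6.6 [-165.9, 128.0]
0.72 -6.6 -6.3 [-172.5, 134.3]
0.78 -7.1 -5.9 [-179.6, 140.2]
0.84 -7.3 -5.7 [-186.9, 145.9]
0.9 -7.8 -5.2 [-194.7, 151.1]
0.96 -11.9 -4.8 [-206.6, 155.9]
1.02 -6.7 -2.3 [-213.3, 158.2]
1.08 -6.8 -2.0 [-220.1, 160.2]
1.14 -7.0 -1.5 [-227.1, 161.7]
1.2 -7.0 -1.1 [-234.1, 162.8]
1.26 -7.1 -0.7 [-241.2, 163.5]
1.32 -7.1 -0.3 [-248.3, 163.8]
1.38 -7.1 0.2 [-255.4, 163.6]
1.44 -7.1 0.6 [-262.5, 163.0]
1.5 -7.0 1.0 [-269.5, 162.0]
```

>>> send_rows --plan '[{"travel":[0.2,0,-3],"delta_rot":[0,0,0],"fingers":1},{"travel":[-0.2,0,-4.2],"delta_rot":[0,0,0],"fingers":1},{"travel":[0,0,-4],"delta_rot":[0,0,0],"fingers":1},{"travel":[-0.8,0,-8.1],"delta_rot":[0,0,0],"fingers":1},{"travel":[-1.2,0,-8],"delta_rot":[0,0,0],"fingers":1},{"travel":[-1.7,0,-8],"delta_rot":[0,0,0],"fingers":1}]'

```text
clock: 13.88
eef_pos: [554.8, -131.1, 77.7]
eef_rot: [3.141, 0.0, 1.571]
wrist_force: [-0.2, 0.6, -2.3]
finger_gap: 15.2
```

Run:
```python
from h import *
print(st()['eef_pos'].round(1))
for n in('side','top'):
    c=cam(n)
    for t in tip_of('lid_lip',n)[:3]+tip_of('blade_tip',n)[:2]: print(n,w(c,t['at']).round(1),t['confidence'])
c=cam('side');save(c,'side4',(260,180,420,300),5)
```

```text
[ 554.8 -131.1   77.7]
side [ 354.9 -460.3   28.5] 0.58
side [ 551.8 -248.7   60.6] 0.75
side [261.8 302.    7.7] 0.67
top [ 554.2 -234.7   66.1] 0.67
top [ 361.1 -457.    35.8] 0.65
top [730.   93.7  -2.1] 0.27
top [ 557.9 -250.7   62.4] 0.63
top [ 137.4 -187.5   10.9] 0.56
```

View pics/side4.png

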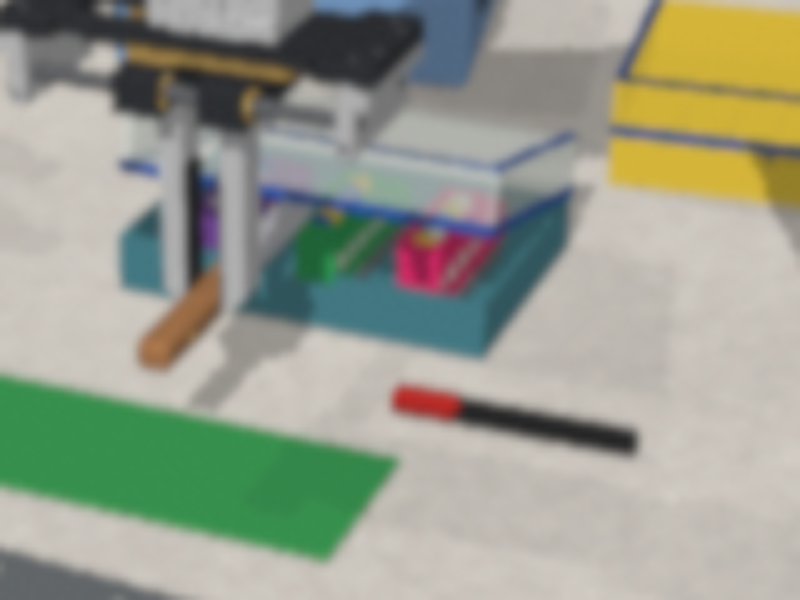

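The lid is lifting on the blade: its lip is now above the racks, and pink, green and purple ends show below it. I continue the arc.

>>> send_rows --plan '[{"travel":[-3.4,0,-7.9],"delta_rot":[0,0,0],"fingers":1},{"travel":[-4.1,0,-7.7],"delta_rot":[0,0,0],"fingers":1},{"travel":[-4.6,0,-7.6],"delta_rot":[0,0,0],"fingers":1},{"travel":[-5,0,-7.3],"delta_rot":[0,0,0],"fingers":1},{"travel":[-5.5,0,-7.1],"delta_rot":[0,0,0],"fingers":1},{"travel":[-5.9,0,-6.9],"delta_rot":[0,0,0],"fingers":1},{"travel":[-6.3,0,-6.6],"delta_rot":[0,0,0],"fingers":1},{"travel":[-6.6,0,-6.3],"delta_rot":[0,0,0],"fingers":1},{"travel":[-7.1,0,-5.9],"delta_rot":[0,0,0],"fingers":1},{"travel":[-7.3,0,-5.7],"delta_rot":[0,0,0],"fingers":1},{"travel":[-7.8,0,-5.2],"delta_rot":[0,0,0],"fingers":1}]'

```text
clock: 15.6
eef_pos: [554.8, -195.2, 151.5]
eef_rot: [-3.142, -0.0, 1.571]
wrist_force: [0.3, 0.6, -2.1]
finger_gap: 15.1
```

>>> send_rows --plan '[{"travel":[-6,0,-2.4],"delta_rot":[0,0,0],"fingers":1},{"travel":[-5.9,0,-2.4],"delta_rot":[0,0,0],"fingers":1},{"travel":[-6.7,0,-2.3],"delta_rot":[0,0,0],"fingers":1},{"travel":[-6.8,0,-2],"delta_rot":[0,0,0],"fingers":1},{"travel":[-7,0,-1.5],"delta_rot":[0,0,0],"fingers":1},{"travel":[-7,0,-1.1],"delta_rot":[0,0,0],"fingers":1},{"travel":[-7.1,0,-0.7],"delta_rot":[0,0,0],"fingers":1},{"travel":[-7.1,0,-0.3],"delta_rot":[0,0,0],"fingers":1},{"travel":[-7.1,0,0.2],"delta_rot":[0,0,0],"fingers":1},{"travel":[-7.1,0,0.6],"delta_rot":[0,0,0],"fingers":1},{"travel":[-6.5,0,1],"delta_rot":[0,0,0],"fingers":1}]'

```text
clock: 16.98
eef_pos: [554.8, -269.4, 162.0]
eef_rot: [-3.142, 0.0, 1.571]
wrist_force: [-0.8, 0.6, -2.4]
finger_gap: 15.4
```

Run:
```python
from h import *
print(st()['eef_pos'].round(1))
for n in('side','top'):
    c=cam(n)
    for k in('lid_lip','blade_tip','rack_pink','rack_green','rack_purple'):
      for t in tip_of(k,n)[:3]: print(n,k,w(c,t['at']).round(1),round(t['confidence'],2))
c=cam('side');save(c,'side5',(230,120,430,300),4)
```

```text
[ 554.8 -269.4  162. ]
side lid_lip [ 549.7 -351.3  167. ] 0.83
side lid_lip [ 353.2 -460.    26.5] 0.7
side blade_tip [ 551.9 -383.1  148.5] 0.68
side blade_tip [258.  299.    3.5] 0.6
side rack_pink [ 4.946e+02 -2.865e+02  3.000e-01] 0.77
side rack_green [ 549.1 -285.3    6.5] 0.69
side rack_purple [ 611.3 -286.9    3.1] 0.82
side rack_purple [524.7 184.1  11.8] 0.5
top lid_lip [ 557.9 -358.5  163.4] 0.7
top lid_lip [ 362.3 -457.5   35.4] 0.63
top lid_lip [470.  194.3  13.3] 0.39
top blade_tip [ 139.7 -189.3   11.5] 0.7
top blade_tip [528.2 186.6  12.9] 0.28
top blade_tip [ 555.3 -358.3  167.3] 0.2
top rack_pink [ 505.7 -284.2    4. ] 0.54
```

View pics/side5.png

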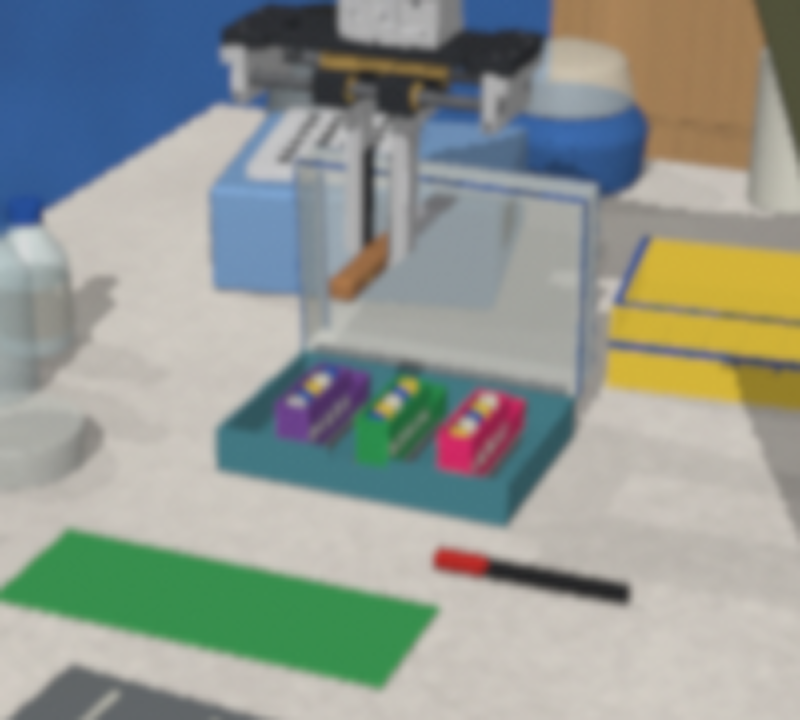

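The lid is fully open (lip at y≈-355, z≈165). All three racks stand in the carrier. I take the spatula back to the mat.

>>> send_rows --plan '[{"travel":[25,0,0],"delta_rot":[0,0,0],"fingers":1},{"travel":[30,0,0],"delta_rot":[0,0,0],"fingers":1},{"travel":[35,0,0],"delta_rot":[0,0,0],"fingers":1},{"travel":[35,0,0],"delta_rot":[0,0,0],"fingers":1},{"travel":[35,0,0],"delta_rot":[0,0,0],"fingers":1},{"travel":[34,0,0],"delta_rot":[0,0,0],"fingers":1},{"travel":[0,9,30],"delta_rot":[0,0,0],"fingers":1},{"travel":[0,10,30],"delta_rot":[0,0,0],"fingers":1},{"travel":[0,0,0],"delta_rot":[0,0,-10.3],"fingers":1},{"travel":[0,0,0],"delta_rot":[0,0,-10.3],"fingers":1},{"travel":[0,0,0],"delta_rot":[0,0,-10.3],"fingers":1},{"travel":[0,0,0],"delta_rot":[0,0,-10.3],"fingers":1},{"travel":[0,0,0],"delta_rot":[0,0,-10.3],"fingers":1},{"travel":[0,0,0],"delta_rot":[0,0,-10.3],"fingers":1},{"travel":[0,0,0],"delta_rot":[0,0,-10.3],"fingers":1},{"travel":[0,0,0],"delta_rot":[0,0,-10.3],"fingers":1},{"travel":[0,0,0],"delta_rot":[0,0,-10.3],"fingers":1},{"travel":[0,0,0],"delta_rot":[0,0,0],"fingers":1}]'

```text
clock: 19.88
eef_pos: [573.6, -74.0, 102.1]
eef_rot: [3.142, 0.0, -3.095]
wrist_force: [0.1, 0.2, -1.0]
finger_gap: 15.3
```

>>> send_rows --plan '[{"travel":[0,-3,25],"delta_rot":[0,0,0],"fingers":1},{"travel":[0,0,25],"delta_rot":[0,0,0],"fingers":1},{"travel":[0,0,16],"delta_rot":[0,0,0],"fingers":1},{"travel":[0,0,8],"delta_rot":[0,0,0],"fingers":1},{"travel":[0,0,2],"delta_rot":[0,0,0],"fingers":1},{"travel":[0,0,1.5],"delta_rot":[0,0,0],"fingers":1},{"travel":[0,0,0],"delta_rot":[0,0,0],"fingers":1}]'

```text
clock: 20.75
eef_pos: [574.2, -78.0, 25.0]
eef_rot: [-3.141, 0.001, -3.095]
wrist_force: [-0.7, 0.2, -0.2]
finger_gap: 15.1
```

>>> send_rows --plan '[{"travel":[0,0,0.7],"delta_rot":[0,0,0],"fingers":1},{"travel":[0,0,0],"delta_rot":[0,0,0],"fingers":0.5},{"travel":[0,0,0],"delta_rot":[0,0,0],"fingers":0.2},{"travel":[0,0,0],"delta_rot":[0,0,0],"fingers":0},{"travel":[0,0,0],"delta_rot":[0,0,0],"fingers":0},{"travel":[0,0,-10],"delta_rot":[0,0,0],"fingers":0},{"travel":[0,0,-25],"delta_rot":[0,0,0],"fingers":0},{"travel":[0,0,-35],"delta_rot":[0,0,0],"fingers":0},{"travel":[0,0,-35],"delta_rot":[0,0,0],"fingers":0},{"travel":[0,0,-35],"delta_rot":[0,0,10.3],"fingers":0},{"travel":[0,0,-35],"delta_rot":[0,0,10.3],"fingers":0},{"travel":[0,0,-35],"delta_rot":[0,0,10.3],"fingers":0},{"travel":[0,0,-35],"delta_rot":[0,0,10.3],"fingers":0},{"travel":[0,0,-35],"delta_rot":[0,0,10.3],"fingers":0},{"travel":[0,0,-20],"delta_rot":[0,0,10.3],"fingers":0},{"travel":[0,0,0],"delta_rot":[0,0,10.3],"fingers":0},{"travel":[0,0,0],"delta_rot":[0,0,10.3],"fingers":0},{"travel":[0,0,0],"delta_rot":[0,0,10.3],"fingers":0},{"travel":[0,0,0],"delta_rot":[0,0,0],"fingers":0}]'

```text
clock: 23.12
eef_pos: [573.8, -77.9, 324.5]
eef_rot: [3.141, 0.0, 1.572]
wrist_force: [-0.3, 0.8, -0.4]
finger_gap: 47.1
```

Run:
```python
from h import *
s=st();print(s['eef_pos'].round(1),s['eef_rot'].round(3))
c=cam('wrist');save(c,'w3')
for k in "spatula blade_tip lane1 loader rack_pink rack_green rack_purple".split():
    for t in tip_of(k,'wrist')[:3]:
        p=w(c,t['at']);print(k,round(t['confidence'],2),p.round(1),proj(c,p).round())
```

```text
[573.8 -77.9 324.5] [3.141 0.    1.572]
spatula 0.8 [ 2.229e+02 -3.080e+02 -3.000e-01] [103. 342.]
spatula 0.69 [585.  -76.3   0.9] [326. 201.]
blade_tip 0.65 [690.3 -78.    6.1] [399. 202.]
blade_tip 0.6 [ 136.2 -186.4    9.5] [ 30. 274.]
rack_pink 0.65 [ 498.7 -284.1    6.7] [271. 331.]
rack_green 0.68 [ 556.3 -285.6    6.9] [307. 332.]
rack_purple 0.97 [ 6.09e+02 -2.87e+02  2.00e-01] [340. 331.]
```

View pics/w3.png

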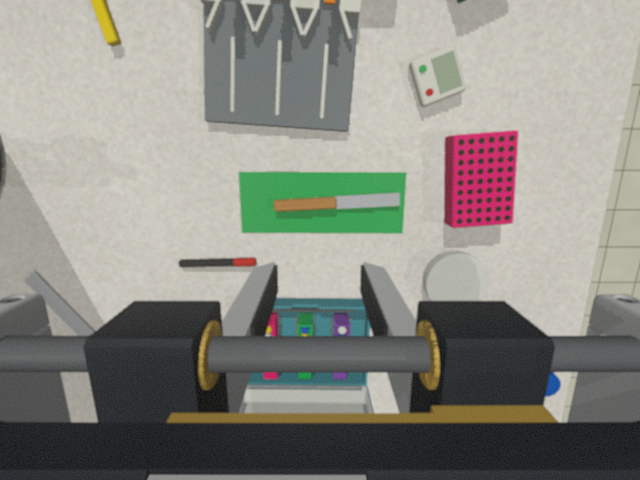

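The spatula lies on the mat at (274–400, 203). Next I look at the loader from above.

>>> send_rows --plan '[{"travel":[30,-11,5],"delta_rot":[0,0,0],"fingers":0},{"travel":[30,-11,5],"delta_rot":[0,0,0],"fingers":0},{"travel":[30,-11,5],"delta_rot":[0,0,0],"fingers":0},{"travel":[30,-11,5],"delta_rot":[0,0,0],"fingers":0},{"travel":[0,0,0],"delta_rot":[0,0,0],"fingers":0}]'

```text
clock: 24.15
eef_pos: [529.5, 43.4, 303.9]
eef_rot: [-3.141, -0.0, 1.574]
wrist_force: [0.0, 0.2, -0.2]
finger_gap: 47.1
```

Run:
```python
from h import *
s=st();print(s['eef_pos'].round(1),s['eef_rot'].round(3))
c=cam('wrist');P=cloud(c)
# orange catches
h=cv2.cvtColor(c['color'],cv2.COLOR_RGB2HSV)
o=(h[...,0]<15)&(h[...,1]>170)&(h[...,2]>120)&(P[...,2]>25)&(P[...,1]>120)
n,l,stt,cen=cv2.connectedComponentsWithStats(o.astype(np.uint8))
for i in range(1,n):
    if stt[i,4]>80:
        q=P[l==i];r=cv2.minAreaRect(q[:,:2].astype(np.float32));print('catch',stt[i],r,np.percentile(q[:,2],[5,50,95]).round(1))
for k in "lane1 loader".split():
    for t in tip_of(k,'wrist')[:4]:
        p=w(c,t['at']);print(k,round(t['confidence'],2),p.round(1),proj(c,p).round())
save(c,'w4',(120,60,520,360),2)
```

```text
[529.5  43.4 303.9] [-3.141 -0.     1.574]
catch [261   0  12  55 403] ((472.39556884765625, 245.67266845703125), (52.39958572387695, 11.033072471618652), 87.49378967285156) [58.1 59.6 60.8]
catch [315   0  14  51 382] ((531.846435546875, 247.8343505859375), (49.187984466552734, 11.806220054626465), 85.33685302734375) [58.1 59.6 60.8]
catch [369   0  16  56 494] ((592.1073608398438, 245.78237915039062), (55.074771881103516, 12.240991592407227), 87.1994400024414) [58.2 59.7 61.2]
lane1 0.93 [587.6 179.8  12.3] [364.  99.]
lane1 0.71 [528.3 189.7  14.4] [317.  90.]
lane1 0.68 [467.3 192.6  12.3] [269.  88.]
loader 0.67 [527.6 188.5   0.7] [317.  93.]
loader 0.16 [528.5 189.9  12.8] [318.  90.]
```

View pics/w4.png

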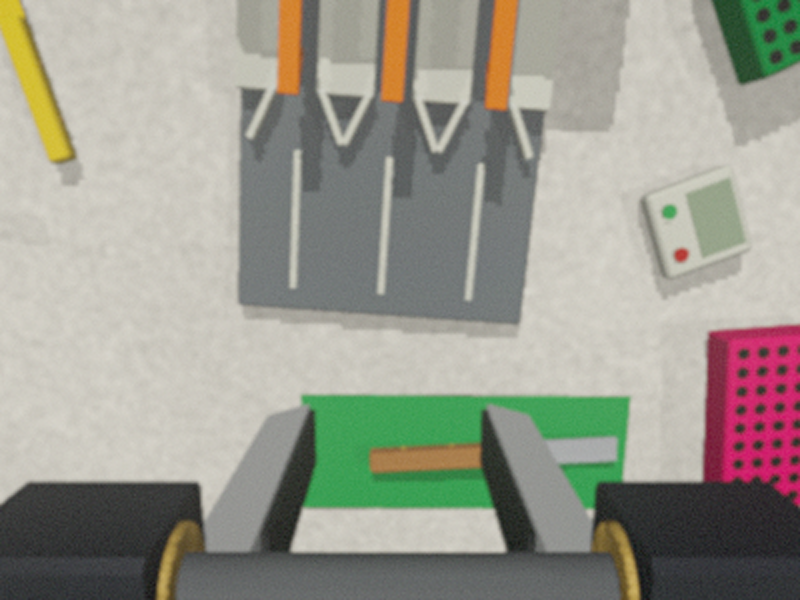

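The crop shows the lane lines: left (297,152)–(293,287), middle (389,158)–(381,293), right (480,165)–(468,299). The deck front corners are (239,302) and (518,322).

Run:
```python
from h import *
c=cam('wrist')
g=lambda x,y,z=12:ray(c,(120+x/2-.25,60+y/2-.25),z)[:2]
L=[((297,152),(293,287)),((389,158),(381,293)),((480,165),(468,299))]
an=[]
for a,b in L:
    A,B=g(*a),g(*b);d=A-B;an.append(np.degrees(np.arctan2(d[1],d[0])));print(A.round(1),B.round(1),np.hypot(*d).round(1),an[-1])
A,B=g(239,302),g(518,322);d=B-A;print('front',A,B,np.hypot(*d),np.degrees(np.arctan2(d[1],d[0])))
# front edge refine: dark deck vs bench at several columns
gray=cv2.cvtColor(c['color'],cv2.COLOR_RGB2GRAY).astype(float)
# line refine: bright centroid per row on the three lines
P=[]
for a,b in L:
    pts_=[]
    for t in np.linspace(.08,.92,30):
        u=120+(a[0]+(b[0]-a[0])*t)/2;v=60+(a[1]+(b[1]-a[1])*t)/2;r=int(round(v));cc=np.arange(int(u)-5,int(u)+6)
        wgt=np.clip(gray[r,cc]-gray[r,cc].min()-40,0,None)
        if wgt.sum()>0: pts_.append(ray(c,((wgt*cc).sum()/wgt.sum(),r),12)[:2])
    q=np.array(pts_);k=np.polyfit(q[:,1],q[:,0],1);res=q[:,0]-np.polyval(k,q[:,1]);print('line: x=%.4f*y+%.2f'%tuple(k),'deg',90-np.degrees(np.arctan(k[0])),'x@y=120:',np.polyval(k,120).round(2),res.std().round(2))
for x in(-.5,):
    pass
M=c['W'];print(M[:3,3])
```

```text
[465.3 132.6] [459.3  44. ] 88.7 86.1089761251183
[525.3 128.7] [519.4  39.8] 89.1 86.21846604222361
[584.8 124.2] [579.1  35.6] 88.9 86.27776924920957
front [421.77306736  33.73599192] [614.08348427  19.44504975] 192.84067901299548 -4.249943572714447
line: x=0.0683*y+454.91 deg 86.09057160681861 x@y=120: 463.11 0.09
line: x=0.0679*y+515.19 deg 86.11317023951393 x@y=120: 523.34 0.09
line: x=0.0684*y+575.44 deg 86.08518856200082 x@y=120: 583.65 0.07
[530.66605492 110.01596807 464.86079632]
```

>>> send_rows --plan '[{"travel":[-20,-3,0],"delta_rot":[0,0,0],"fingers":0.1},{"travel":[-34,-3,0],"delta_rot":[0,0,0],"fingers":0.1},{"travel":[-35,-3,0],"delta_rot":[0,0,0],"fingers":0.1},{"travel":[-35,-3,0],"delta_rot":[0,0,0],"fingers":0.1},{"travel":[-35,-3,0],"delta_rot":[0,0,0],"fingers":0.1},{"travel":[-35,-3,0],"delta_rot":[0,0,0],"fingers":0.1},{"travel":[-35,-3,0],"delta_rot":[0,0,0],"fingers":0.1},{"travel":[-35,-3,0],"delta_rot":[0,0,0],"fingers":0.1},{"travel":[-35,-3,20],"delta_rot":[0,0,0],"fingers":0.1},{"travel":[-35,-3,30],"delta_rot":[0,0,0],"fingers":0.1},{"travel":[0,0,35],"delta_rot":[0,0,0],"fingers":0.1},{"travel":[0,0,35],"delta_rot":[0,0,0],"fingers":0.1},{"travel":[0,0,35],"delta_rot":[0,0,0],"fingers":0.1},{"travel":[0,0,0],"delta_rot":[0,0,0],"fingers":0.1}]'

```text
clock: 26.1
eef_pos: [498.8, -292.1, 146.7]
eef_rot: [-3.138, -0.003, 1.57]
wrist_force: [1.0, -0.3, 0.1]
finger_gap: 42.6
```

```bash
cat > rk.py <<'E'
from h import *
def racks():
    s=st();print(s['eef_pos'].round(1),s['eef_rot'].round(4))
    c=cam('wrist');P=cloud(c);h=cv2.cvtColor(c['color'],cv2.COLOR_RGB2HSV)
    for n,lo,hi in(('pink',160,178),('green',50,75),('purple',128,150)):
        m=(h[...,0]>=lo)&(h[...,0]<=hi)&(h[...,1]>120)&(abs(P[...,2]-44)<7)&(P[...,1]<-225)&(P[...,1]>-350)
        q=P[m]
        if len(q)<40: print(n,len(q));continue
        r=cv2.minAreaRect(q[:,:2].astype(np.float32));print(n,len(q),np.round(r[0],1),np.round(r[1],1),round(r[2],1),'z',np.median(q[:,2]).round(1),'front y',q[:,1].max().round(1),'x',np.percentile(q[:,0],[1,99]).round(1))
    return c
E
python3 - <<'E'
from rk import *
c=racks();save(c,'w5')
E
```

```text
[ 498.8 -292.1  146.7] [-3.1378e+00 -2.5000e-03  1.5697e+00]
pink 1313 [ 498.5 -285.7] [69.9 21.5] 89.3 z 43.2 front y -250.6 x [487.5 509.4]
green 1236 [ 553.  -286.5] [70.1 22.2] 88.8 z 43.1 front y -251.4 x [541.7 564. ]
purple 804 [ 560.5 -286.4] [ 69.8 116.1] 89.6 z 43.8 front y -251.7 x [596.6 618.3]
```

View pics/w5.png

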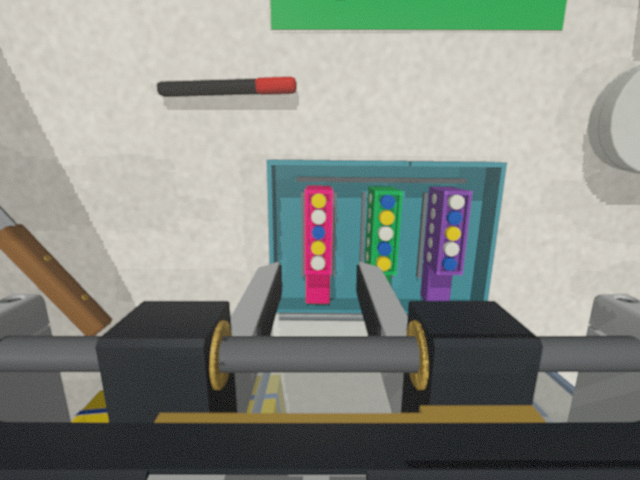

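The view shows all three racks with the tails towards the hinge: pink (318,230), green (385,230), purple (450,230). Positions agree with the description. I grip pink.

>>> send_rows --plan '[{"travel":[0,0,30],"delta_rot":[0,0,0.4],"fingers":0.1},{"travel":[0,0,30],"delta_rot":[0,0,0],"fingers":0.1},{"travel":[0,0,30],"delta_rot":[0,0,0],"fingers":0.1},{"travel":[0,0,17],"delta_rot":[0,0,0],"fingers":0.1},{"travel":[0,0,0],"delta_rot":[0,0,0],"fingers":1},{"travel":[0,0,0],"delta_rot":[0,0,0],"fingers":1},{"travel":[0,0,0],"delta_rot":[0,0,0],"fingers":1},{"travel":[0,0,0],"delta_rot":[0,0,0],"fingers":1},{"travel":[0,0,0],"delta_rot":[0,0,0],"fingers":1},{"travel":[0,0,-15],"delta_rot":[0,0,0],"fingers":1},{"travel":[0,0,-25],"delta_rot":[0,0,0],"fingers":1},{"travel":[0,0,-30],"delta_rot":[0,0,0],"fingers":1},{"travel":[0,0,0],"delta_rot":[0,0,0],"fingers":1}]' --grip_force 35

```text
clock: 27.78
eef_pos: [501.1, -292.5, 114.9]
eef_rot: [3.137, 0.003, 1.564]
wrist_force: [-0.7, 0.1, -2.0]
finger_gap: 21.5
```

Run:
```python
from h import *
c=cam('side');s=st();print(s['eef_pos'].round(1),s['eef_rot'].round(4),s['finger_gap'],s['wrist_force'])
for n in('side','top'):
    c=cam(n);P=cloud(c);h=cv2.cvtColor(c['color'],cv2.COLOR_RGB2HSV)
    m=(h[...,0]>=160)&(h[...,0]<=178)&(h[...,1]>120)&(abs(P[...,0]-500)<40)&(abs(P[...,1]+290)<80)&(P[...,2]>40);q=P[m]
    print(n,m.sum(),np.percentile(q,[1,50,99],axis=0).round(1).tolist())
```

```text
[ 500.3 -292.1  113. ] [3.1395e+00 1.2000e-03 1.5637e+00] 21.751996539827775 [-0.16540775 -0.10359237 -2.03316507]
side 211 [[485.6, -332.8, 75.6], [493.5, -251.8, 95.1], [509.0, -245.8, 114.8]]Traceback (most recent call last):
  File "<stdin>", line 6, in <module>
    return _quantile_unchecked(
        a, q, axis, out, overwrite_input, method, keepdims, weights)
    return _ureduce(a,
                    func=_quantile_ureduce_func,
    ...<5 lines>...
                    overwrite_input=overwrite_input,
                    method=method)
    r = func(a, **kwargs)
    result = _quantile(arr,
                       quantiles=q,
    ...<2 lines>...
                       out=out,
                       weights=wgt)
    slices_having_nans = np.isnan(arr[-1, ...])
                                  ~~~^^^^^^^^^
IndexError: index -1 is out of bounds for axis 0 with size 0
```

>>> send_rows --plan '[{"travel":[0,0,0],"delta_rot":[0,0,3.5],"fingers":1},{"travel":[15,-2,0],"delta_rot":[0,0,0],"fingers":1},{"travel":[30,-5,0],"delta_rot":[0,0,0],"fingers":1},{"travel":[32,-6,0],"delta_rot":[0,0,0],"fingers":1},{"travel":[32,-6,0],"delta_rot":[0,0,0],"fingers":1},{"travel":[32,-6,0],"delta_rot":[0,0,0],"fingers":1},{"travel":[32,-6,0],"delta_rot":[0,0,0],"fingers":1},{"travel":[32,-6,0],"delta_rot":[0,0,0],"fingers":1},{"travel":[32,-6,0],"delta_rot":[0,0,0],"fingers":1},{"travel":[32,-6,0],"delta_rot":[0,0,0],"fingers":1},{"travel":[32,-6,0],"delta_rot":[0,0,0],"fingers":1},{"travel":[32,-6,0],"delta_rot":[0,0,0],"fingers":1},{"travel":[30,-4,0],"delta_rot":[0,0,0],"fingers":1},{"travel":[15,0,0],"delta_rot":[0,0,0],"fingers":1},{"travel":[0,0,0],"delta_rot":[0,0,0],"fingers":1},{"travel":[0,0,0],"delta_rot":[0,0,0],"fingers":1},{"travel":[0,0,0],"delta_rot":[0,0,0],"fingers":1}]'

```text
clock: 30.05
eef_pos: [460.9, 88.9, 111.8]
eef_rot: [-3.141, 0.0, 1.502]
wrist_force: [-0.6, 0.4, -1.1]
finger_gap: 22.1
```

```bash
cat > ln.py <<'E'
from h import *
O=np.array([527.9,186.2]);a=np.radians(86.1);U=np.array([np.cos(a),np.sin(a)]);V=np.array([-U[1],U[0]])
def lf(p,lane): d=np.array(p)[:2]-O-V*{1:-60,2:0,3:60}[lane]; return np.array([d@U,d@V])
def chk(lane,name,lo,hi):
    s=st();print('tcp',s['eef_pos'].round(1),s['eef_rot'].round(4),'lane frame',lf(s['eef_pos'],lane).round(1),'gap',round(s['finger_gap'],1),s['wrist_force'].round(1))
    c=cam('wrist');P=cloud(c);h=cv2.cvtColor(c['color'],cv2.COLOR_RGB2HSV)
    m=(h[...,0]>=lo)&(h[...,0]<=hi)&(h[...,1]>110)&(P[...,1]>-20)&(P[...,2]>20)
    n,l,q,_=cv2.connectedComponentsWithStats(m.astype(np.uint8))
    for i in range(1,n):
        if q[i,4]<60: continue
        p=P[l==i];z=np.percentile(p[:,2],95);t=p[p[:,2]>z-5]
        g=np.array([lf(x,lane) for x in t]);r=cv2.minAreaRect(g.astype(np.float32))
        print(name,q[i,4],'top z',np.median(t[:,2]).round(1),'lane rect',np.round(r[0],1),np.round(r[1],1),round(r[2],1),'x',np.percentile(g[:,0],[1,99]).round(1),'y',np.percentile(g[:,1],[2,98]).round(1))
    return c
E
python3 - <<'E'
from ln import *
c=chk(3,'pink',160,178);save(c,'w6',(120,60,520,360),2)
E
```

```text
tcp [460.9  88.9 111.8] [-3.1414e+00  1.0000e-04  1.5017e+00] lane frame [-101.6    0.2] gap 22.1 [-0.6  0.4 -1.1]
pink 3631 top z 113.2 lane rect [-93.9  -0.4] [22.6 68. ] 89.2 x [-127.5  -60. ] y [-11.1  10.7]
pink 107 top z 207.5 lane rect [-80.5  -0.3] [7.2 1.5] 89.4 x [-81.2 -79.7] y [-3.8  3.2]
```

>>> send_rows --plan '[{"travel":[0,0,20],"delta_rot":[0,0,0],"fingers":1},{"travel":[0,0,20],"delta_rot":[0,0,0],"fingers":1},{"travel":[0,0,14],"delta_rot":[0,0,0],"fingers":1},{"travel":[0,0,4],"delta_rot":[0,0,0],"fingers":1},{"travel":[0,0,2],"delta_rot":[0,0,0],"fingers":1},{"travel":[0,0,0],"delta_rot":[0,0,0],"fingers":1},{"travel":[0,0,0],"delta_rot":[0,0,0],"fingers":1}]'

```text
clock: 30.98
eef_pos: [461.1, 89.7, 52.3]
eef_rot: [3.141, -0.0, 1.503]
wrist_force: [0.3, 0.8, -1.9]
finger_gap: 21.8
```

Run:
```python
from ln import *
c=chk(3,'pink',160,178);save(c,'w6',(120,60,520,360),2)
```

```text
tcp [461.1  89.7  52.3] [ 3.1409e+00 -1.0000e-04  1.5026e+00] lane frame [-1.009e+02  1.000e-01] gap 21.8 [ 0.3  0.8 -1.9]
pink 3637 top z 53.7 lane rect [-93.1  -0.6] [22.6 68.2] 89.9 x [-126.6  -59.3] y [-11.2  10.6]
pink 106 top z 148.0 lane rect [-79.7  -0.2] [6.9 1.3] 89.1 x [-80.4 -79.1] y [-3.6  3.1]
```

View pics/w6.png

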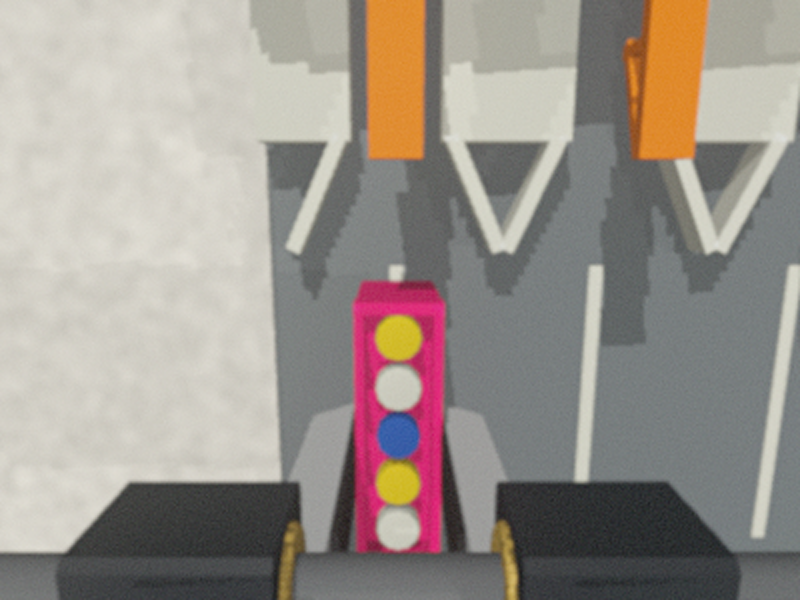

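Pink is aligned: its front at crop (399,290) is over the lane line (397,272). I slide it in.

>>> send_rows --plan '[{"travel":[0,0,1],"delta_rot":[0,0,0],"fingers":1},{"travel":[10,0,0],"delta_rot":[0,0,0],"fingers":1},{"travel":[10,0,0],"delta_rot":[0,0,0],"fingers":1},{"travel":[10,0,0],"delta_rot":[0,0,0],"fingers":1},{"travel":[7,0,0],"delta_rot":[0,0,0],"fingers":1},{"travel":[7,0,0],"delta_rot":[0,0,0],"fingers":1},{"travel":[6,0,0],"delta_rot":[0,0,0],"fingers":1}]'

```text
clock: 31.9
eef_pos: [464.6, 140.0, 51.3]
eef_rot: [3.141, 0.0, 1.503]
wrist_force: [-0.5, -5.5, 6.2]
finger_gap: 21.7
```

Run:
```python
from ln import *
c=chk(3,'pink',160,178)
```

```text
tcp [464.6 140.   51.3] [3.1407e+00 4.0000e-04 1.5031e+00] lane frame [-50.4  -0. ] gap 21.7 [-0.5 -5.5  6.2]
pink 1366 top z 52.6 lane rect [-42.7   5.5] [10.1 67.6] 89.4 x [-76.1  -9. ] y [ 4.2 10.5]
pink 1541 top z 52.6 lane rect [-42.9  -6.6] [68.  10.8] 0.8 x [-76.1  -9.1] y [-11.5  -4.1]
pink 135 top z 147.2 lane rect [-29.2  -0.3] [1.6 7.3] 4.2 x [-30.  -28.3] y [-3.9  3.2]
```

>>> send_rows --plan '[{"travel":[6,0,0],"delta_rot":[0,0,0],"fingers":1},{"travel":[6,0,0],"delta_rot":[0,0,0],"fingers":1},{"travel":[6,0,0],"delta_rot":[0,0,0],"fingers":1},{"travel":[6,0,0],"delta_rot":[0,0,0],"fingers":1}]'

```text
clock: 32.45
eef_pos: [465.8, 160.4, 50.5]
eef_rot: [-3.141, 0.006, 1.503]
wrist_force: [3.1, -38.2, 2.8]
finger_gap: 21.7
```

Run:
```python
from ln import *
c=chk(3,'pink',160,178)
```

```text
tcp [465.8 160.4  50.5] [-3.1406  0.0065  1.5031] lane frame [-30.    0.2] gap 21.7 [  3.1 -38.2   2.8]
pink 922 top z 52.6 lane rect [-28.2   6.9] [ 9.3 54.3] 88.2 x [-54.4  -1.7] y [ 5.3 10.7]
pink 1121 top z 52.7 lane rect [-28.4  -8.6] [54.2  8.7] 4.7 x [-54.3  -1.8] y [-11.1  -5.1]
pink 785 top z 34.6 lane rect [-57.3  -1.3] [ 21.5 100.3] 88.1 x [-107.    -7.9] y [-10.2  10.6]
```

Run:
```python
from ln import *
s=st();print(s['moment'],s['wrist_force'])
c=cam('wrist');a=c['color'][60:360,170:470]
d=cam('side');b=d['color'][290:410,180:300]
im=np.hstack([cv2.resize(a,(480,480),interpolation=2),cv2.resize(b,(320,320),interpolation=2).repeat(1,0) if 0 else cv2.copyMakeBorder(cv2.resize(b,(320,320),interpolation=2),0,160,0,0,0)])
cv2.imwrite('pics/m1.png',im[:,:,::-1])
```

```text
[-6.18455652 -0.51936947 -0.0482277 ] [  2.89326986 -34.06048272   3.7114653 ]
```

View pics/m1.png

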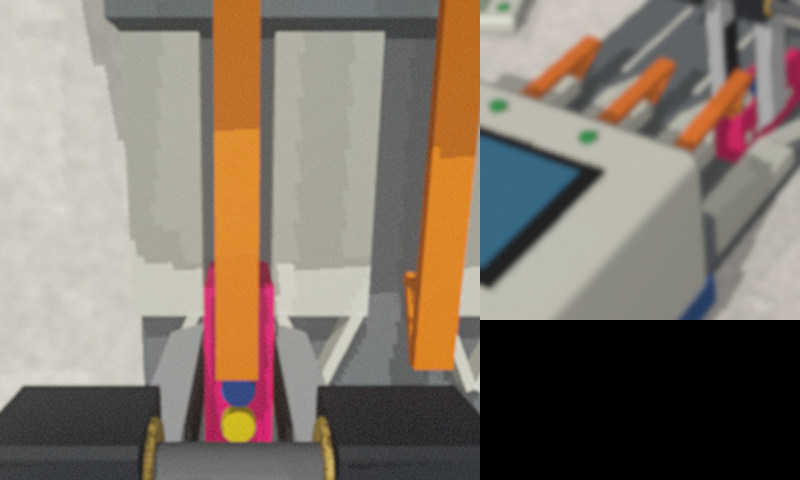

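Run:
```python
from ln import *
c=cam('wrist');P=cloud(c)
G=(P[...,:2]-O-V*60)
X=G@U;Y=G@V;Z=P[...,2]
for x0 in range(-70,80,10):
    row=[]
    for y0 in range(-48,49,6):
        m=(abs(X-x0-5)<5)&(abs(Y-y0)<3)&(Z<130)
        row.append('%4.0f'%np.median(Z[m]) if m.sum()>5 else '   .')
    print('%4d'%(x0+5),' '.join(row))
print('y   ',' '.join('%4d'%y for y in range(-48,49,6)))
```

```text
-65    .    .    .    .    .    .   13    .    .    .   13    .    .    .    .    .    .
 -55   12   13   13    .    .    .   53   47   53   47   53    .    .    .   12    1    1
 -45   13   13   25   21    .    .   53   47   52   47   53    .    .   13   12    1    1
 -35   13   14   22   13    .    .  110   50   53   52  111    .    .   13   13    1    1
 -25   13   24   13   13   53   72   83   50   70   54   84   70   48   13   13    1    1
 -15   25   25   25   25   25   25   53   68   69   69   53   25   25   25   25    1    1
  -5   24   25   25   25   25   25   25   53   68   68   25   25   25   25   25    1    1
   5   25   25   25   25   25   25   17   67   68   68   14   25   25   25   25    1    1
  15   24   25   25   25   25   25   15   67   67   67   13   25   25   25   25    1    1
  25   24   25   25   25   25   25   20   66   66   66   14   25   25   25   25    1    1
  35   24   25   25   25   25   25   18   65   65   65   14   24   25   25   25    1    1
  45   24   25   25   25   25   25   16   64   64   64   14   25   25   25   25    1    1
  55   24   25   25   25   25   25   15   63   63   63   14   25   25   25   25    1    1
  65   25   25   25   25   25   25   19   62   62   62   14   25   25   25   25    1    1
  75   38   33   34   34   33   33   30   61   62   61   30   33   34   33   33    1    1
y     -48  -42  -36  -30  -24  -18  -12   -6    0    6   12   18   24   30   36   42   48
```

Run:
```python
from ln import *
c=cam('wrist');P=cloud(c);h=cv2.cvtColor(c['color'],cv2.COLOR_RGB2HSV)
G=(P[...,:2]-O-V*60);X=G@U;Y=G@V;Z=P[...,2]
pk=(h[...,0]>=160)&(h[...,0]<=178)&(h[...,1]>110)
for x0,x1 in((5,20),(20,40),(40,60)):
    m=(X>x0)&(X<x1)&(Z<45)
    for lo,hi in((-30,0),(0,30)):
        k=m&(Y>lo)&(Y<hi);r=k&(Z>20);f=k&(Z<17)
        print(x0,lo,'rib y',np.nanpercentile(Y[r],[2,98]).round(1),'floor y',np.nanpercentile(Y[f],[2,98]).round(1) if f.sum() else None,f.sum())
m=pk&(Z>48)&(Z<58)
for y0 in range(-12,12,2):
    k=m&(Y>y0)&(Y<y0+2)
    if k.sum()>3: print('top y',y0,'xmax',np.percentile(X[k],99).round(1),k.sum())
k=pk&(Z<48)&(X>-25);print('front face',k.sum(),np.percentile(X[k],[5,50,95]).round(1) if k.sum() else '')
for x0 in range(-50,0,6):
    k=m&(X>x0)&(X<x0+6)
    if k.sum()>5: print(x0,'y',np.percentile(Y[k],[2,98]).round(1))
# catch height for three lanes
o=(h[...,0]<16)&(h[...,1]>170)
for lane,y0 in((3,0),(2,-60)):
    for x0 in(-20,0,20,40):
        k=o&(abs(Y-y0)<5)&(abs(X-x0)<6)&(Z>45)
        print('catch',lane,x0,np.median(Z[k]).round(1) if k.sum() else None, np.percentile(Y[k],[3,97]).round(1) if k.sum() else '')
k=o&(abs(Y)<9)&(Z>45);print('catch min x',np.percentile(X[k],1))
```

```text
5 -30 rib y [-29.6 -12.3] floor y [-12.3  -8.2] 196
5 0 rib y [12.8 29.6] floor y [ 9.  12.7] 175
20 -30 rib y [-29.7 -12.4] floor y [-12.3  -8.1] 278
20 0 rib y [12.8 29.5] floor y [ 8.7 12.7] 271
40 -30 rib y [-29.6 -12.4] floor y [-12.4  -7.9] 324
40 0 rib y [12.8 29.6] floor y [ 8.5 12.7] 299
top y -12 xmax -2.0 247
top y -10 xmax -1.9 309
top y -8 xmax -1.8 28
top y 4 xmax -34.3 6
top y 6 xmax -1.6 22
top y 8 xmax -1.8 377
top y 10 xmax -5.9 152
front face 308 [-22.9  -9.1  -1.7]
-50 y [-11.   10.6]
-44 y [-10.9  10.5]
-38 y [-11.1  10.7]
-32 y [-11.1  10.7]
-26 y [-11.5  11.1]
-20 y [-11.   10.6]
-14 y [-11.   10.5]
-8 y [-10.8   9.9]
-2 y [-10.6  10. ]
catch 3 -20 69.7 [-4.6  4.6]
catch 3 0 68.0 [-4.9  4.9]
catch 3 20 66.2 [-3.9  3.7]
catch 3 40 64.1 [-4.7  4.6]
catch 2 -20 59.6 [-64.6 -55.4]
catch 2 0 59.7 [-64.9 -55.2]
catch 2 20 59.5 [-64.6 -55.6]
catch 2 40 59.7 [-64.7 -55.4]
catch min x -23.071499838661897
```

>>> send_rows --plan '[{"travel":[-4,0,0],"delta_rot":[0,0,0],"fingers":1},{"travel":[0,0,0],"delta_rot":[0,0,0],"fingers":1}]'

```text
clock: 32.95
eef_pos: [465.4, 159.6, 50.6]
eef_rot: [-3.141, 0.0, 1.503]
wrist_force: [0.3, -5.8, -0.7]
finger_gap: 21.4
```

Run:
```python
from ln import *
c=chk(3,'pink',160,178);print(st()['moment'])
```

```text
tcp [465.4 159.6  50.6] [-3.1411e+00  3.0000e-04  1.5027e+00] lane frame [-30.8   0.5] gap 21.4 [ 0.3 -5.8 -0.7]
pink 997 top z 52.8 lane rect [-29.3   9.3] [ 8.9 53.4] 83.4 x [-55.   -2.8] y [ 7.3 11.1]
pink 1051 top z 52.8 lane rect [-29.1  -9.5] [53.6  8.6] 7.3 x [-55.1  -2.8] y [-10.8  -7. ]
pink 819 top z 34.6 lane rect [-58.7  -0.5] [21.7 99.9] 89.0 x [-107.9   -9.4] y [-9.9 10.5]
[-0.98420211 -0.07641144  0.02814276]
```

Run:
```python
from ln import *
c=cam('wrist');P=cloud(c);h=cv2.cvtColor(c['color'],cv2.COLOR_RGB2HSV)
G=(P[...,:2]-O-V*60);X=G@U;Y=G@V;Z=P[...,2]
m=(X>-80)&(X<-15)&(abs(Y)<40)&(Z>26)
for z0 in range(26,170,8):
    k=m&(Z>=z0)&(Z<z0+8)&~((h[...,0]>=160)&(h[...,1]>110))
    for s in(-1,1):
        kk=k&(Y*s>0)
        if kk.sum()>8: print(z0,'side',s,kk.sum(),'|y|',np.percentile(abs(Y[kk]),[3,97]).round(1),'x',np.percentile(X[kk],[3,97]).round(1))
```

```text
34 side -1 57 |y| [12.7 20.9] x [-22.1 -21.4]
34 side 1 69 |y| [12.5 20.9] x [-23.2 -21.4]
42 side -1 193 |y| [ 1.7 22. ] x [-57.5 -18.3]
42 side 1 155 |y| [ 2.4 22.3] x [-56.9 -21.3]
50 side -1 481 |y| [ 0.1 21.2] x [-54.5 -21.5]
50 side 1 497 |y| [ 0.4 21.7] x [-54.3 -21.5]
58 side -1 168 |y| [10.7 22.2] x [-36.3 -21.3]
58 side 1 191 |y| [11.  22.3] x [-36.3 -21.4]
66 side -1 490 |y| [ 0.1 21.7] x [-32.3 -15.7]
66 side 1 498 |y| [ 0.4 21.8] x [-32.4 -15.5]
74 side -1 274 |y| [10.7 22.5] x [-35.6 -21.4]
74 side 1 270 |y| [11.  22.6] x [-35.5 -21.3]
82 side -1 253 |y| [10.7 19.5] x [-34.8 -21.3]
82 side 1 251 |y| [11.  20.5] x [-34.4 -21.2]
90 side -1 236 |y| [10.7 18. ] x [-29.9 -21.3]
90 side 1 242 |y| [10.9 18.3] x [-29.4 -21.1]
98 side -1 224 |y| [10.8 17. ] x [-26.4 -21.3]
98 side 1 229 |y| [11.  17.3] x [-26.2 -21.2]
106 side -1 109 |y| [12.2 15.6] x [-40.3 -21.2]
106 side 1 115 |y| [12.4 15.9] x [-40.6 -21.2]
114 side -1 94 |y| [12.1 12.4] x [-40.5 -29.7]
114 side 1 84 |y| [12.4 12.7] x [-40.8 -29.6]
122 side -1 154 |y| [12.1 12.4] x [-39.5 -23.8]
122 side 1 156 |y| [12.4 12.7] x [-39.2 -24.1]
130 side -1 183 |y| [12.1 12.4] x [-32.8 -19. ]
130 side 1 185 |y| [12.3 12.6] x [-32.8 -18.6]
138 side -1 135 |y| [12.1 12.4] x [-26.3 -16.1]
138 side 1 156 |y| [12.3 12.6] x [-26.3 -16.3]
146 side -1 37 |y| [12.1 12.5] x [-18.4 -15.1]
146 side 1 75 |y| [12.4 20.5] x [-20.1 -15. ]
```

>>> send_rows --plan '[{"travel":[0,0,0],"delta_rot":[0,0,0],"fingers":0.36},{"travel":[0,0,0],"delta_rot":[0,0,0],"fingers":0.36},{"travel":[0,0,0],"delta_rot":[0,0,0],"fingers":0.36},{"travel":[-10,0,0],"delta_rot":[0,0,0],"fingers":0.36},{"travel":[-20,0,0],"delta_rot":[0,0,0],"fingers":0.36},{"travel":[-28,0,0],"delta_rot":[0,0,0],"fingers":0.36},{"travel":[-28,0,0],"delta_rot":[0,0,0],"fingers":0.36},{"travel":[-28,0,0],"delta_rot":[0,0,0],"fingers":0.36},{"travel":[0,0,4],"delta_rot":[0,0,0],"fingers":1},{"travel":[0,0,0],"delta_rot":[0,0,0],"fingers":1},{"travel":[0,0,0],"delta_rot":[0,0,0],"fingers":1},{"travel":[0,0,0],"delta_rot":[0,0,0],"fingers":1}]'

```text
clock: 34.55
eef_pos: [457.9, 46.2, 46.9]
eef_rot: [3.142, -0.0, 1.503]
wrist_force: [0.2, -0.9, 0.1]
finger_gap: 0.2
```

Run:
```python
from ln import *
c=chk(3,'pink',160,178)
```

```text
tcp [457.9  46.2  46.9] [ 3.1415e+00 -1.0000e-04  1.5034e+00] lane frame [-144.4    0.3] gap 0.2 [ 0.2 -0.9  0.1]
pink 7305 top z 52.5 lane rect [-43.1   0.1] [22.2 59.9] 89.9 x [-73.  -15.2] y [-10.8  10.9]
```

>>> send_rows --plan '[{"travel":[10,0,3],"delta_rot":[0,0,0],"fingers":1},{"travel":[10,0,0],"delta_rot":[0,0,0],"fingers":1},{"travel":[6,0,0],"delta_rot":[0,0,0],"fingers":1},{"travel":[5,0,0],"delta_rot":[0,0,0],"fingers":1},{"travel":[0,0,0],"delta_rot":[0,0,0],"fingers":1}]'

```text
clock: 35.22
eef_pos: [459.9, 76.9, 43.8]
eef_rot: [-3.141, 0.0, 1.503]
wrist_force: [-0.1, -2.7, -1.0]
finger_gap: 0.1
```

Run:
```python
from ln import *
c=chk(3,'pink',160,178)
```

```text
tcp [459.9  76.9  43.8] [-3.1414e+00  1.0000e-04  1.5030e+00] lane frame [-113.7    0.4] gap 0.1 [-0.1 -2.7 -1. ]
pink 7287 top z 62.7 lane rect [-32.1   0.2] [22.2 61. ] 89.8 x [-54.1  -2.2] y [-10.7  10.8]
```

Run:
```python
from ln import *
c=cam('wrist');P=cloud(c);h=cv2.cvtColor(c['color'],cv2.COLOR_RGB2HSV)
G=(P[...,:2]-O-V*60);X=G@U;Y=G@V;Z=P[...,2]
pk=(h[...,0]>=160)&(h[...,0]<=178)&(h[...,1]>110)
for x0 in range(-110,10,6):
    k=pk&(X>x0)&(X<x0+6)
    if k.sum()>5: print(x0,k.sum(),'z',np.percentile(Z[k],[5,50,95]).round(1),'left',np.percentile(Z[k&(Y>7)],90).round(1) if (k&(Y>7)).sum() else '','right',np.percentile(Z[k&(Y<-7)],90).round(1) if (k&(Y<-7)).sum() else '')
a=c['color'][30:330,170:470];d=cam('side');b=d['color'][290:410,180:300]
im=np.hstack([cv2.resize(a,(480,480),interpolation=2),cv2.copyMakeBorder(cv2.resize(b,(320,320),interpolation=2),0,160,0,0,0)])
cv2.imwrite('pics/m2.png',im[:,:,::-1])
```

```text
-110 7 z [26.9 28.3 31.7] left  right 
-104 395 z [33.4 34.8 36. ] left 35.5 right 35.4
-98 436 z [34.3 35.6 36.6] left 36.3 right 36.3
-92 439 z [35.2 36.3 37.4] left 37.1 right 36.8
-86 468 z [35.9 37.  38.2] left 37.8 right 37.8
-80 426 z [36.3 37.6 38.8] left 38.6 right 38.3
-74 416 z [53.8 56.7 57.9] left 57.5 right 57.4
-68 348 z [50.5 53.  58. ] left 58.0 right 57.9
-62 426 z [51.2 53.  59. ] left 58.9 right 58.8
-56 428 z [51.8 53.5 59.6] left 59.5 right 59.5
-50 394 z [52.6 54.5 60.3] left 60.3 right 60.3
-44 568 z [53.3 54.9 61. ] left 61.0 right 61.0
-38 427 z [54.1 56.2 61.8] left 61.5 right 61.6
-32 682 z [54.6 56.2 62.4] left 62.4 right 62.4
-26 436 z [55.6 59.3 63.6] left 63.2 right 63.3
-20 385 z [56.4 61.9 64.2] left 64.0 right 64.1
-14 311 z [57.5 63.6 65. ] left 64.8 right 64.6
-8 364 z [58.4 64.5 66. ] left 65.5 right 65.5
-2 16 z [63.7 64.5 65.1] left 64.8 right 65.0
```

View pics/m2.png

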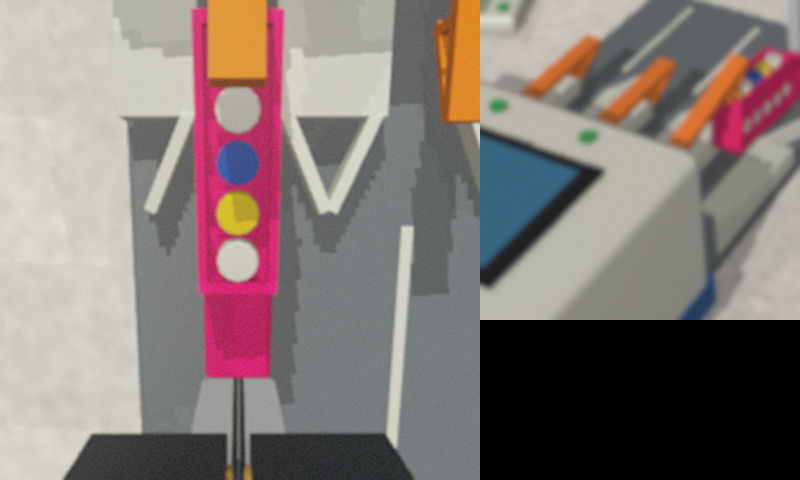

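>>> send_rows --plan '[{"travel":[-10,0,0],"delta_rot":[0,0,0],"fingers":1},{"travel":[-10,0,0],"delta_rot":[0,0,0],"fingers":1},{"travel":[0,0,0],"delta_rot":[0,0,0],"fingers":1}]'

```text
clock: 35.75
eef_pos: [458.6, 55.9, 43.9]
eef_rot: [3.141, -0.0, 1.501]
wrist_force: [0.6, -0.4, 0.5]
finger_gap: 0.3
```

```bash
cat >> ln.py <<'E'
def prof(lane=3,lo=160,hi=178,step=8):
    s=st();print('tcp lane',lf(s['eef_pos'],lane).round(1),s['eef_pos'].round(1),s['wrist_force'].round(1),round(s['finger_gap'],1))
    c=cam('wrist');P=cloud(c);h=cv2.cvtColor(c['color'],cv2.COLOR_RGB2HSV)
    G=(P[...,:2]-O-V*{1:-60,2:0,3:60}[lane]);X=G@U;Y=G@V;Z=P[...,2]
    pk=(h[...,0]>=lo)&(h[...,0]<=hi)&(h[...,1]>100)&(abs(Y)<25)
    for x0 in range(-160,80,step):
        k=pk&(X>x0)&(X<x0+step)
        if k.sum()>6: print(x0,k.sum(),'z90 %.1f'%np.percentile(Z[k],90),'y',np.percentile(Y[k],[2,98]).round(1),'x',X[k].min().round(1),X[k].max().round(1))
    o=(h[...,0]<16)&(h[...,1]>170)&(abs(Y)<8)&(Z>45)
    print('catch',[(x0,np.median(Z[o&(abs(X-x0)<6)]).round(1)) for x0 in(-20,0,20,40,60,80) if (o&(abs(X-x0)<6)).sum()>4])
    return c,X,Y,Z,h
E
python3 - <<'E'
from ln import *
prof()
E
```

```text
tcp lane [-134.7    0.2] [458.6  55.9  43.9] [ 0.6 -0.4  0.5] 0.3
-112 336 z90 35.3 y [-10.2  10.2] x -108.8 -104.0
-104 644 z90 35.4 y [-10.5  11. ] x -104.0 -96.0
-96 654 z90 35.3 y [-10.4  10.8] x -96.0 -88.1
-88 681 z90 35.4 y [-10.3  10.6] x -88.0 -80.1
-80 661 z90 52.6 y [-10.7  10.6] x -79.9 -72.0
-72 643 z90 53.2 y [-14.  11.] x -72.0 -64.1
-64 622 z90 53.0 y [-13.9  10.8] x -63.8 -56.1
-56 514 z90 53.0 y [-13.8  10.8] x -55.9 -48.0
-48 715 z90 52.9 y [-10.9  10.9] x -48.0 -40.0
-40 593 z90 53.2 y [-14.1  10.8] x -40.0 -32.0
-32 718 z90 53.1 y [-14.   13.1] x -32.0 -24.0
-24 516 z90 53.2 y [-13.5  10.5] x -24.0 -16.0
-16 404 z90 53.3 y [-10.9  10.6] x -16.0 -8.0
-8 135 z90 53.3 y [-10.7  10.5] x -8.0 -5.6
catch [(-20, np.float64(69.0))]
```

>>> send_rows --plan '[{"travel":[10,0,-3],"delta_rot":[0,0,0],"fingers":1},{"travel":[5,0,0],"delta_rot":[0,0,0],"fingers":1},{"travel":[2,0,0],"delta_rot":[0,0,0],"fingers":1},{"travel":[2,0,0],"delta_rot":[0,0,0],"fingers":1},{"travel":[1,0,0],"delta_rot":[0,0,0],"fingers":1}]'

```text
clock: 36.42
eef_pos: [460.0, 76.7, 46.9]
eef_rot: [-3.142, 0.001, 1.503]
wrist_force: [0.4, -4.8, -0.1]
finger_gap: 0.2
```

Run:
```python
from ln import *
print(st()['moment'])
prof(step=16)
```

```text
[-1.03970253 -0.01904219  0.04693   ]
tcp lane [-113.9    0.3] [460.   76.7  46.9] [ 0.4 -4.8 -0.1] 0.2
-112 559 z90 35.7 y [-11.9  11. ] x -111.3 -96.0
-96 1168 z90 37.4 y [-10.4  10.8] x -96.0 -80.0
-80 1054 z90 57.2 y [-13.8  11. ] x -80.0 -64.0
-64 1042 z90 58.9 y [-14.2  11. ] x -64.0 -48.0
-48 1246 z90 60.8 y [-14.4  11. ] x -48.0 -32.0
-32 1339 z90 62.7 y [-10.8  10.7] x -32.0 -16.0
-16 746 z90 64.8 y [-10.8  10.6] x -15.9 -1.7
catch [(-20, np.float64(82.9))]
```

>>> send_rows --plan '[{"travel":[2,0,0],"delta_rot":[0,0,0],"fingers":1},{"travel":[2,0,0],"delta_rot":[0,0,0],"fingers":1}]'

```text
clock: 36.72
eef_pos: [460.1, 80.9, 46.7]
eef_rot: [-3.141, 0.0, 1.503]
wrist_force: [-0.5, -2.5, -1.0]
finger_gap: 0.5
```

Run:
```python
from ln import *
print(st()['moment'])
c,X,Y,Z,h=prof(step=16)
o=(h[...,0]<16)&(h[...,1]>170)&(Z>45)
for y0 in(0,-60):
    k=o&(abs(Y-y0)<8);print('catch end',y0,np.percentile(X[k],[1,5]))
```

```text
[-0.4855523  -0.08046743  0.01196473]
tcp lane [-109.7    0.5] [460.1  80.9  46.7] [-0.5 -2.5 -1. ] 0.5
-112 237 z90 35.4 y [-11.8  10.7] x -107.1 -96.0
-96 1119 z90 38.1 y [-10.2  10.8] x -96.0 -80.0
-80 1101 z90 59.7 y [-12.7  11. ] x -80.0 -64.0
-64 1019 z90 62.6 y [-10.6  11.1] x -64.0 -48.0
-48 1227 z90 65.8 y [-10.7  11.1] x -48.0 -32.1
-32 1463 z90 68.9 y [-10.6  10.7] x -32.0 -16.0
-16 1080 z90 72.7 y [-10.7  10.7] x -16.0 -0.3
catch [(-20, np.float64(92.4))]
catch end 0 [-19.01843274 -18.87648861]
catch end -60 [-25.82158452 -24.67467003]
```

>>> send_rows --plan '[{"travel":[-10,0,0],"delta_rot":[0,0,0],"fingers":1},{"travel":[-15,0,0],"delta_rot":[0,0,0],"fingers":1},{"travel":[0,0,-4],"delta_rot":[0,0,0],"fingers":0.36},{"travel":[0,0,0],"delta_rot":[0,0,0],"fingers":0.36},{"travel":[0,0,0],"delta_rot":[0,0,0],"fingers":0.36},{"travel":[0,0,0],"delta_rot":[0,0,0],"fingers":0.36},{"travel":[22,0,0],"delta_rot":[0,0,0],"fingers":0.36},{"travel":[22,0,0],"delta_rot":[0,0,0],"fingers":0.36},{"travel":[22,0,0],"delta_rot":[0,0,0],"fingers":0.36},{"travel":[18,0,0],"delta_rot":[0,0,0],"fingers":0.36},{"travel":[0,0,0],"delta_rot":[0,0,0],"fingers":1},{"travel":[0,0,0],"delta_rot":[0,0,0],"fingers":1},{"travel":[0,0,0],"delta_rot":[0,0,0],"fingers":1},{"travel":[0,0,0],"delta_rot":[0,0,0],"fingers":1},{"travel":[-10,0,0],"delta_rot":[0,0,0],"fingers":1},{"travel":[-15,0,0],"delta_rot":[0,0,0],"fingers":1},{"travel":[-15,0,0],"delta_rot":[0,0,0],"fingers":1},{"travel":[0,0,0],"delta_rot":[0,0,0],"fingers":1}]' --grip_force 50

```text
clock: 39.02
eef_pos: [461.5, 98.4, 50.9]
eef_rot: [3.142, 0.0, 1.501]
wrist_force: [-0.1, 1.0, -0.9]
finger_gap: 21.5
```

Run:
```python
from ln import *
c,X,Y,Z,h=prof(step=16)
o=(h[...,0]<16)&(h[...,1]>170)&(Z>30)
# catch shape: orange points, |Y|<8 : lowest z vs x for lanes 3 and 2
for y0 in(0,-60,-120):
    k=o&(abs(Y-y0)<12)
    print(y0,[(x0,k2.sum(),np.percentile(Z[k2],[2,98]).round(1).tolist(),np.percentile(Y[k2]-y0,[2,98]).round(1).tolist()) for x0 in range(-30,20,6) for k2 in[k&(X>x0)&(X<x0+6)] if k2.sum()>4])
```

```text
tcp lane [-92.1   0.3] [461.5  98.4  50.9] [-0.1  1.  -0.9] 21.5
-144 20 z90 33.8 y [-14.2  13. ] x -140.2 -128.1
-128 405 z90 53.2 y [-10.9  10.8] x -128.0 -112.0
-112 725 z90 53.5 y [-10.8  10.7] x -112.0 -96.0
-96 782 z90 53.9 y [-12.6  10.7] x -96.0 -80.0
-80 811 z90 53.4 y [-14.   10.6] x -80.0 -64.0
-64 837 z90 53.3 y [-14.4  10.6] x -64.0 -48.0
-48 632 z90 53.3 y [-10.6  10.1] x -48.0 -44.6
catch [(-20, np.float64(59.7)), (0, np.float64(59.6)), (20, np.float64(59.6)), (40, np.float64(59.2))]
0 [(-30, np.int64(52), [58.6, 60.8], [-5.5, 5.6]), (-24, np.int64(134), [58.3, 61.0], [-5.4, 5.6]), (-18, np.int64(110), [58.2, 60.9], [-5.4, 5.6]), (-12, np.int64(113), [58.3, 60.8], [-5.4, 5.8]), (-6, np.int64(86), [58.5, 60.7], [-5.8, 5.8]), (0, np.int64(71), [58.5, 60.8], [-5.7, 5.7]), (6, np.int64(55), [58.0, 61.0], [-5.7, 5.7]), (12, np.int64(33), [58.4, 61.1], [-5.7, 5.6]), (18, np.int64(28), [59.1, 61.1], [-5.7, 5.9])]
-60 [(-30, np.int64(70), [55.8, 60.6], [-5.1, 6.2]), (-24, np.int64(238), [53.7, 60.9], [-5.3, 6.5]), (-18, np.int64(252), [50.8, 60.8], [-5.3, 6.4]), (-12, np.int64(225), [48.5, 61.1], [-5.1, 6.5]), (-6, np.int64(271), [45.3, 60.8], [-5.3, 6.4]), (0, np.int64(131), [45.9, 60.9], [-5.5, 6.4]), (6, np.int64(119), [55.7, 60.8], [-5.6, 6.4]), (12, np.int64(98), [55.5, 61.0], [-5.7, 6.5]), (18, np.int64(110), [55.0, 60.5], [-5.7, 6.4])]
-120 [(-30, np.int64(79), [55.7, 60.9], [-5.3, 6.9]), (-24, np.int64(212), [53.3, 60.6], [-5.7, 7.0]), (-18, np.int64(263), [50.3, 61.0], [-5.4, 7.2]), (-12, np.int64(323), [47.3, 60.6], [-4.9, 7.1]), (-6, np.int64(383), [44.9, 60.6], [-4.8, 7.1]), (0, np.int64(176), [46.9, 60.8], [-5.3, 6.9]), (6, np.int64(166), [55.2, 60.9], [-5.2, 7.0]), (12, np.int64(175), [55.4, 60.9], [-5.5, 6.8]), (18, np.int64(195), [55.2, 60.8], [-5.9, 6.7])]
```

>>> send_rows --plan '[{"travel":[0,0,-8],"delta_rot":[0,0,0],"fingers":1},{"travel":[0,0,-7],"delta_rot":[0,0,0],"fingers":1},{"travel":[0,0,0],"delta_rot":[0,-10,0],"fingers":1},{"travel":[0,0,0],"delta_rot":[0,-10,0],"fingers":1},{"travel":[0,0,0],"delta_rot":[0,0,0],"fingers":1},{"travel":[9.4,0,-3.4],"delta_rot":[0,0,0],"fingers":1},{"travel":[9.4,0,-3.4],"delta_rot":[0,0,0],"fingers":1},{"travel":[0,0,0],"delta_rot":[0,0,0],"fingers":1}]'

```text
clock: 40.08
eef_pos: [463.1, 119.9, 66.0]
eef_rot: [3.141, 0.348, 1.503]
wrist_force: [0.3, -0.8, -1.8]
finger_gap: 21.8
```

Run:
```python
from ln import *
c,X,Y,Z,h=prof(step=16);print(st()['eef_rot'].round(3))
```

```text
tcp lane [-70.5   0.2] [463.1 119.9  66. ] [ 0.3 -0.8 -1.8] 21.8
-160 17 z90 13.1 y [-17.1  16.7] x -157.5 -144.2
-112 143 z90 63.1 y [-10.   10.3] x -110.4 -106.8
-96 746 z90 75.2 y [-15.2  10.5] x -93.8 -80.1
-80 822 z90 70.8 y [-13.9  11.2] x -80.0 -64.0
-64 855 z90 64.2 y [-14.6  10.7] x -64.0 -48.0
-48 874 z90 58.2 y [-11.1  10.5] x -48.0 -32.1
-32 285 z90 53.5 y [-11.   10.7] x -32.0 -25.4
-16 34 z90 142.9 y [-3.9  3.5] x -14.7 -13.1
catch [(-20, np.float64(59.6)), (0, np.float64(59.7)), (20, np.float64(59.6)), (40, np.float64(59.6))]
[3.142 0.348 1.502]
```

>>> send_rows --plan '[{"travel":[4.7,0,-1.7],"delta_rot":[0,0,0],"fingers":1},{"travel":[4.7,0,-1.4],"delta_rot":[0,0,0],"fingers":1},{"travel":[4.7,0,-1.4],"delta_rot":[0,0,0],"fingers":1},{"travel":[4.7,0,-1.7],"delta_rot":[0,0,0],"fingers":1},{"travel":[2.8,0,-1],"delta_rot":[0,0,0],"fingers":1},{"travel":[2.8,0,-1],"delta_rot":[0,0,0],"fingers":1}]'

```text
clock: 40.88
eef_pos: [464.2, 143.7, 65.1]
eef_rot: [-3.14, 0.353, 1.503]
wrist_force: [1.1, -25.3, -1.1]
finger_gap: 22.0
```

Run:
```python
from ln import *
c,X,Y,Z,h=prof(step=16)
```

```text
tcp lane [-46.7   0.6] [464.2 143.7  65.1] [  1.1 -25.3  -1.1] 22.0
-144 13 z90 13.5 y [-16.8   8.9] x -142.7 -128.5
-128 15 z90 13.2 y [-16.2  17.3] x -126.5 -119.3
-96 147 z90 62.5 y [-9.9 11.4] x -86.9 -82.9
-80 397 z90 74.6 y [-10.5  10.7] x -69.9 -64.1
-64 700 z90 72.4 y [-14.4  11.1] x -64.0 -48.0
-48 886 z90 66.9 y [-14.3  12.9] x -48.0 -32.0
-32 588 z90 60.3 y [-10.8  11. ] x -32.0 -16.0
-16 542 z90 54.6 y [-10.6  10.7] x -16.0 -1.8
0 35 z90 141.9 y [-3.5  4. ] x 9.9 11.6
catch [(-20, np.float64(66.8)), (0, np.float64(65.6)), (20, np.float64(64.4)), (40, np.float64(63.2)), (60, np.float64(61.9)), (80, np.float64(61.0))]
```

Run:
```python
from ln import *
c=cam('wrist');P=cloud(c);h=cv2.cvtColor(c['color'],cv2.COLOR_RGB2HSV)
G=(P[...,:2]-O-V*60);X=G@U;Y=G@V;Z=P[...,2]
o=(h[...,0]<16)&(h[...,1]>150)&(Z>30)
for y0 in(-60,-120):
    k=o&(abs(Y-y0)<12)
    print(y0,[(x0,int(k2.sum()),np.sort(Z[k2])[:3].round(1).tolist()) for x0 in np.arange(-30,12,2) for k2 in[k&(X>x0)&(X<x0+2)] if k2.sum()>3])
a=c['color'][20:320,170:570];cv2.imwrite('pics/m3.png',cv2.resize(a,(800,600),interpolation=2)[:,:,::-1])
```

```text
-60 [(np.int64(-26), 58, [55.3, 55.9, 56.3]), (np.int64(-24), 61, [54.7, 54.9, 55.0]), (np.int64(-22), 55, [53.4, 54.1, 54.9]), (np.int64(-20), 69, [52.3, 53.0, 53.3]), (np.int64(-18), 70, [50.8, 51.5, 52.1]), (np.int64(-16), 71, [50.5, 50.5, 51.6]), (np.int64(-14), 87, [49.7, 50.7, 51.2]), (np.int64(-12), 74, [49.4, 49.6, 50.4]), (np.int64(-10), 79, [47.9, 47.9, 48.7]), (np.int64(-8), 87, [47.3, 47.5, 48.0]), (np.int64(-6), 85, [45.7, 45.8, 46.3]), (np.int64(-4), 95, [43.9, 44.4, 46.8]), (np.int64(-2), 119, [43.3, 44.0, 44.1]), (np.int64(0), 98, [43.7, 44.4, 44.9]), (np.int64(2), 73, [54.9, 55.5, 55.8]), (np.int64(4), 67, [54.3, 54.7, 54.8]), (np.int64(6), 75, [56.0, 56.0, 56.9]), (np.int64(8), 75, [55.3, 55.5, 55.9]), (np.int64(10), 70, [54.8, 55.6, 56.0])]
-120 [(np.int64(-26), 61, [53.9, 54.6, 55.0]), (np.int64(-24), 72, [53.7, 54.1, 54.3]), (np.int64(-22), 90, [52.1, 52.2, 52.5]), (np.int64(-20), 86, [51.4, 51.8, 52.1]), (np.int64(-18), 85, [50.8, 50.9, 51.3]), (np.int64(-16), 85, [50.1, 50.5, 50.5]), (np.int64(-14), 99, [48.1, 48.6, 49.1]), (np.int64(-12), 111, [48.0, 48.3, 48.6]), (np.int64(-10), 129, [47.0, 47.2, 47.4]), (np.int64(-8), 121, [45.2, 46.0, 46.5]), (np.int64(-6), 110, [44.4, 44.4, 44.8]), (np.int64(-4), 122, [43.5, 43.6, 43.7]), (np.int64(-2), 175, [43.0, 43.0, 43.1]), (np.int64(0), 135, [44.4, 44.7, 44.8]), (np.int64(2), 78, [53.7, 54.1, 54.4]), (np.int64(4), 73, [54.3, 54.9, 55.2]), (np.int64(6), 63, [54.9, 55.5, 55.5]), (np.int64(8), 63, [55.2, 55.3, 55.6]), (np.int64(10), 67, [55.5, 55.9, 55.9])]
```

>>> send_rows --plan '[{"travel":[-6.6,0,2.4],"delta_rot":[0,0,0],"fingers":1},{"travel":[-6.6,0,2.4],"delta_rot":[0,0,0],"fingers":1},{"travel":[-2.2,0,-6],"delta_rot":[0,0,0],"fingers":1},{"travel":[0,0,0],"delta_rot":[0,-6,0],"fingers":1},{"travel":[0,0,0],"delta_rot":[0,-6,0],"fingers":1},{"travel":[0,0,0],"delta_rot":[0,0,0],"fingers":1}]'

```text
clock: 41.72
eef_pos: [463.6, 132.1, 71.3]
eef_rot: [-3.141, 0.558, 1.504]
wrist_force: [0.5, -0.1, -1.0]
finger_gap: 21.8
```

Run:
```python
from ln import *
c,X,Y,Z,h=prof(step=12);print(st()['eef_rot'].round(3))
```

```text
tcp lane [-58.3   0.5] [463.6 132.1  71.3] [ 0.5 -0.1 -1. ] 21.8
-100 156 z90 76.3 y [-16.   10.6] x -99.1 -89.4
-88 192 z90 84.7 y [-15.4  15.7] x -87.1 -76.0
-76 714 z90 83.6 y [-10.5  10.9] x -76.0 -64.0
-64 687 z90 75.8 y [-13.   11.1] x -64.0 -52.0
-52 738 z90 68.0 y [-10.9  11.1] x -52.0 -40.0
-40 627 z90 60.0 y [-10.4  10.9] x -39.9 -28.0
-28 452 z90 53.3 y [-10.7  11.1] x -28.0 -17.1
8 36 z90 134.5 y [-3.7  4.1] x 12.2 14.1
catch [(-20, np.float64(59.6)), (0, np.float64(59.6)), (20, np.float64(59.6)), (40, np.float64(59.5)), (60, np.float64(59.5))]
[-3.141  0.556  1.504]
```

>>> send_rows --plan '[{"travel":[4.2,0,-2.6],"delta_rot":[0,0,0],"fingers":1},{"travel":[4.2,0,-2.6],"delta_rot":[0,0,0],"fingers":1},{"travel":[4.2,0,-2.6],"delta_rot":[0,0,0],"fingers":1},{"travel":[2.5,0,-1.6],"delta_rot":[0,0,0],"fingers":1},{"travel":[1.7,0,-1.1],"delta_rot":[0,0,0],"fingers":1}]'

```text
clock: 42.4
eef_pos: [465.0, 151.2, 71.5]
eef_rot: [-3.142, 0.558, 1.503]
wrist_force: [-0.2, -0.1, -2.4]
finger_gap: 21.5
```

Run:
```python
from ln import *
c,X,Y,Z,h=prof(step=12);print(st()['eef_rot'].round(3))
```

```text
tcp lane [-39.2   0.3] [465.  151.2  71.5] [-0.2 -0.1 -2.4] 21.5
-88 145 z90 76.7 y [-16.4  10.5] x -86.9 -76.0
-76 23 z90 76.1 y [-16.   16.2] x -76.0 -65.0
-64 542 z90 84.6 y [-15.   10.4] x -63.0 -52.0
-52 588 z90 80.0 y [-10.8  10.8] x -52.0 -40.0
-40 704 z90 73.4 y [-12.2  11. ] x -40.0 -28.0
-28 461 z90 65.0 y [-10.7  10.8] x -28.0 -16.0
-16 484 z90 57.9 y [-10.9  10.9] x -16.0 -4.0
-4 215 z90 51.0 y [-10.9  10.8] x -4.0 1.9
20 18 z90 134.3 y [-4.1  4. ] x 30.9 32.0
32 20 z90 137.5 y [-8.   4.6] x 32.0 43.3
catch [(-20, np.float64(69.0)), (0, np.float64(67.4)), (20, np.float64(65.8)), (40, np.float64(64.2)), (60, np.float64(62.6)), (80, np.float64(61.1))]
[-3.142  0.558  1.503]
```

The steep nose-down angle works: the front edge has passed under the nose with almost no force. I advance a little and level the rack.

>>> send_rows --plan '[{"travel":[3.4,0,-2.1],"delta_rot":[0,0,0],"fingers":1},{"travel":[3.4,0,-2.1],"delta_rot":[0,0,0],"fingers":1},{"travel":[1.7,0,2.8],"delta_rot":[0,8,0],"fingers":1},{"travel":[2.6,0,3.5],"delta_rot":[0,8,0],"fingers":1},{"travel":[0,0,0],"delta_rot":[0,0,0],"fingers":1}]'

```text
clock: 43.08
eef_pos: [465.8, 159.0, 64.5]
eef_rot: [3.141, 0.279, 1.5]
wrist_force: [0.5, 0.6, -1.7]
finger_gap: 21.5
```

Run:
```python
from ln import *
c,X,Y,Z,h=prof(step=12);print(st()['eef_rot'].round(3))
```

```text
tcp lane [-31.3   0.1] [465.8 159.   64.5] [ 0.5  0.6 -1.7] 21.5
-112 13 z90 12.7 y [-16.5  16.3] x -111.2 -100.1
-100 11 z90 13.1 y [-16.2  16.2] x -99.6 -94.1
-76 145 z90 59.0 y [-10.4  10.2] x -71.1 -67.4
-64 78 z90 72.6 y [-10.7  10.2] x -53.3 -52.0
-52 706 z90 72.1 y [-10.9  10.6] x -52.0 -40.0
-40 478 z90 70.1 y [-14.9  14.5] x -40.0 -28.0
-28 430 z90 65.8 y [-12.6  10.8] x -28.0 -16.0
-16 374 z90 61.5 y [-11.   10.4] x -16.0 -4.0
-4 408 z90 58.0 y [-11.3  10.2] x -4.0 8.0
8 266 z90 55.3 y [-11.2  10.4] x 8.0 20.0
20 22 z90 145.7 y [-4.2  3.2] x 20.0 21.4
catch [(-20, np.float64(77.6)), (0, np.float64(74.8)), (20, np.float64(71.8)), (40, np.float64(69.2)), (60, np.float64(65.5)), (80, np.float64(62.3))]
[3.141 0.281 1.501]
```

>>> send_rows --plan '[{"travel":[3.1,0,4.7],"delta_rot":[0,8,0],"fingers":1},{"travel":[3.5,0,5.8],"delta_rot":[0,8,0],"fingers":1},{"travel":[5,0,1],"delta_rot":[0,0,0],"fingers":1},{"travel":[6,0,0.5],"delta_rot":[0,0,0],"fingers":1},{"travel":[6,0,0],"delta_rot":[0,0,0],"fingers":1},{"travel":[0,0,0],"delta_rot":[0,0,0],"fingers":1}]'

```text
clock: 43.88
eef_pos: [467.0, 182.1, 50.8]
eef_rot: [-3.141, 0.001, 1.504]
wrist_force: [-0.3, -0.1, -1.7]
finger_gap: 21.6
```

Run:
```python
from ln import *
c,X,Y,Z,h=prof(step=12);print(st()['eef_rot'].round(3))
```

```text
tcp lane [-8.2  0.5] [467.  182.1  50.8] [-0.3 -0.1 -1.7] 21.6
-52 62 z90 35.1 y [-14.1  14.2] x -51.0 -40.8
-40 90 z90 53.5 y [-10.7  10.9] x -39.9 -28.0
-28 303 z90 53.4 y [-10.7  10.9] x -28.0 -16.0
-16 379 z90 56.8 y [-10.7  10.9] x -16.0 -4.0
-4 392 z90 53.6 y [-11.9  11. ] x -4.0 8.0
8 371 z90 53.4 y [-10.6  10.8] x 8.1 20.0
20 389 z90 53.2 y [-10.6  10.6] x 20.0 31.9
32 306 z90 53.2 y [-10.7  10.5] x 32.0 39.2
catch [(-20, np.float64(71.6)), (0, np.float64(69.5)), (20, np.float64(67.7)), (40, np.float64(65.2)), (60, np.float64(63.5)), (80, np.float64(61.4))]
[-3.141e+00  1.000e-03  1.504e+00]
```

>>> send_rows --plan '[{"travel":[7,0,0],"delta_rot":[0,0,0],"fingers":1},{"travel":[7,0,0],"delta_rot":[0,0,0],"fingers":1},{"travel":[7,0,0],"delta_rot":[0,0,0],"fingers":1},{"travel":[7,0,0],"delta_rot":[0,0,0],"fingers":1},{"travel":[5,0,0],"delta_rot":[0,0,0],"fingers":1},{"travel":[2,0,0],"delta_rot":[0,0,0],"fingers":1},{"travel":[0,0,0],"delta_rot":[0,0,0],"fingers":1}]'

```text
clock: 44.8
eef_pos: [469.5, 216.1, 50.9]
eef_rot: [3.142, -0.0, 1.503]
wrist_force: [-0.6, -0.7, -2.5]
finger_gap: 21.5
```

Run:
```python
from ln import *
c,X,Y,Z,h=prof(step=12)
```

```text
tcp lane [25.9  0.3] [469.5 216.1  50.9] [-0.6 -0.7 -2.5] 21.5
-16 46 z90 35.4 y [-10.4  10.9] x -10.3 -7.2
-4 175 z90 53.3 y [-10.9  10.3] x -0.2 7.9
8 360 z90 53.4 y [-10.8  10.7] x 8.0 19.9
20 436 z90 56.2 y [-10.9  10.8] x 20.1 32.0
32 433 z90 53.3 y [-11.3  10.8] x 32.0 44.0
44 422 z90 53.4 y [-10.8  10.5] x 44.0 56.0
56 420 z90 53.5 y [-10.6  10.4] x 56.0 68.0
68 265 z90 53.3 y [-10.9  10.2] x 68.0 73.4
catch [(-20, np.float64(59.6)), (0, np.float64(59.5)), (20, np.float64(59.7)), (40, np.float64(59.6)), (60, np.float64(59.6)), (80, np.float64(59.6))]
```

The catch has dropped (59.6, its resting height) behind the body. A final nudge home, then release.

>>> send_rows --plan '[{"travel":[1.5,0,0],"delta_rot":[0,0,0],"fingers":1},{"travel":[1.5,0,0],"delta_rot":[0,0,0],"fingers":1},{"travel":[0,0,0.7],"delta_rot":[0,0,0],"fingers":1},{"travel":[0,0,0],"delta_rot":[0,0,0],"fingers":0.6},{"travel":[0,0,0],"delta_rot":[0,0,0],"fingers":0.36},{"travel":[0,0,0],"delta_rot":[0,0,0],"fingers":0.36},{"travel":[0,0,0],"delta_rot":[0,0,0],"fingers":0.36},{"travel":[0,0,-10],"delta_rot":[0,0,0],"fingers":0.36},{"travel":[0,0,-20],"delta_rot":[0,0,0],"fingers":0.36},{"travel":[0,0,-30],"delta_rot":[0,0,0],"fingers":0.36},{"travel":[0,0,-30],"delta_rot":[0,0,0],"fingers":0.36},{"travel":[0,0,-20],"delta_rot":[0,0,0],"fingers":0.36},{"travel":[0,0,0],"delta_rot":[0,0,0],"fingers":0.36}]'

```text
clock: 46.48
eef_pos: [470.3, 219.3, 161.8]
eef_rot: [3.139, -0.001, 1.503]
wrist_force: [0.1, 0.7, 0.4]
finger_gap: 30.0
```

Run:
```python
from ln import *
c,X,Y,Z,h=prof(step=12)
```

```text
tcp lane [29.1 -0.2] [470.3 219.3 161.8] [0.1 0.7 0.4] 30.0
-40 10 z90 34.5 y [-11.3   9.6] x -38.6 -28.1
-28 99 z90 35.4 y [-10.7  10.8] x -28.0 -16.2
-16 106 z90 35.2 y [-10.6  10.6] x -16.0 -4.1
-4 58 z90 52.9 y [-10.7  10.6] x -3.9 8.0
8 144 z90 53.1 y [-10.6  10.6] x 8.0 19.9
20 136 z90 53.1 y [-10.6  10.4] x 20.0 31.9
32 138 z90 53.2 y [-10.5  10.3] x 32.0 43.8
44 144 z90 53.0 y [-10.4  10.1] x 44.1 56.0
56 149 z90 53.2 y [-10.4  10. ] x 56.1 67.8
68 109 z90 53.5 y [-10.9   9.9] x 68.3 76.2
catch [(-20, np.float64(59.7)), (0, np.float64(59.6)), (20, np.float64(59.7)), (40, np.float64(59.6)), (60, np.float64(59.6)), (80, np.float64(59.5))]
```

Pink is home (front at +76) and caught. Next is green.

>>> send_rows --plan '[{"travel":[-15,4,0],"delta_rot":[0,0,0],"fingers":0.1},{"travel":[-30,7,0],"delta_rot":[0,0,0],"fingers":0.1},{"travel":[-36,8,0],"delta_rot":[0,0,0],"fingers":0.1},{"travel":[-36,8,0],"delta_rot":[0,0,0],"fingers":0.1},{"travel":[-36,8,0],"delta_rot":[0,0,0],"fingers":0.1},{"travel":[-36,8,0],"delta_rot":[0,0,0],"fingers":0.1},{"travel":[-36,8,0],"delta_rot":[0,0,0],"fingers":0.1},{"travel":[-36,8,0],"delta_rot":[0,0,0],"fingers":0.1},{"travel":[-36,8,0],"delta_rot":[0,0,0],"fingers":0.1},{"travel":[-36,8,0],"delta_rot":[0,0,0],"fingers":0.1},{"travel":[-36,8,0],"delta_rot":[0,0,0],"fingers":0.1},{"travel":[-36,8,0],"delta_rot":[0,0,0],"fingers":0.1},{"travel":[-36,8,0],"delta_rot":[0,0,0],"fingers":0.1},{"travel":[-36,8,0],"delta_rot":[0,0,0],"fingers":0.1},{"travel":[-22,8,0],"delta_rot":[0,0,0],"fingers":0.1},{"travel":[-12,3,0],"delta_rot":[0,0,-3.2],"fingers":0.1},{"travel":[0,0,0],"delta_rot":[0,0,0],"fingers":0.1},{"travel":[0,0,0],"delta_rot":[0,0,0],"fingers":0.1}]'

```text
clock: 48.78
eef_pos: [552.1, -298.6, 159.6]
eef_rot: [-3.141, -0.001, 1.557]
wrist_force: [0.8, 0.4, -0.3]
finger_gap: 42.2
```

Run:
```python
from rk import *
c=racks()
```

```text
[ 552.1 -298.6  159.6] [-3.1407e+00 -6.0000e-04  1.5572e+00]
pink 0
green 1161 [ 553.5 -286.7] [70.4 21.5] 88.8 z 43.7 front y -251.4 x [542.3 564.1]
purple 717 [ 607.7 -286.9] [70.2 21.4] 89.4 z 43.8 front y -251.8 x [596.9 618.1]
```

>>> send_rows --plan '[{"travel":[0,1.3,30],"delta_rot":[0,0,0],"fingers":0.1},{"travel":[0,0,30],"delta_rot":[0,0,0],"fingers":0.1},{"travel":[0,0,30],"delta_rot":[0,0,0],"fingers":0.1},{"travel":[0,0,16],"delta_rot":[0,0,0],"fingers":0.1},{"travel":[0,0,10.6],"delta_rot":[0,0,0],"fingers":0.1},{"travel":[0,0,0],"delta_rot":[0,0,0],"fingers":0.1},{"travel":[0,0,0],"delta_rot":[0,0,0],"fingers":1},{"travel":[0,0,0],"delta_rot":[0,0,0],"fingers":1},{"travel":[0,0,0],"delta_rot":[0,0,0],"fingers":1},{"travel":[0,0,0],"delta_rot":[0,0,0],"fingers":1},{"travel":[0,0,0],"delta_rot":[0,0,0],"fingers":1},{"travel":[0,0,-15],"delta_rot":[0,0,0],"fingers":1},{"travel":[0,0,-25],"delta_rot":[0,0,0],"fingers":1},{"travel":[0,0,-30],"delta_rot":[0,0,0],"fingers":1},{"travel":[0,0,-4],"delta_rot":[0,0,0],"fingers":1},{"travel":[0,0,0],"delta_rot":[0,0,3.1],"fingers":1},{"travel":[0,0,0],"delta_rot":[0,0,0],"fingers":1}]'

```text
clock: 50.95
eef_pos: [553.6, -298.6, 116.7]
eef_rot: [-3.14, -0.001, 1.505]
wrist_force: [-0.7, 0.4, -1.0]
finger_gap: 21.8
```

>>> send_rows --plan '[{"travel":[15,-1.5,0],"delta_rot":[0,0,0],"fingers":1},{"travel":[32,-5,0],"delta_rot":[0,0,0],"fingers":1},{"travel":[32,-5,0],"delta_rot":[0,0,0],"fingers":1},{"travel":[32,-5,0],"delta_rot":[0,0,0],"fingers":1},{"travel":[32,-5,0],"delta_rot":[0,0,0],"fingers":1},{"travel":[32,-5,0],"delta_rot":[0,0,0],"fingers":1},{"travel":[32,-5,0],"delta_rot":[0,0,0],"fingers":1},{"travel":[32,-5,0],"delta_rot":[0,0,0],"fingers":1},{"travel":[32,-5,0],"delta_rot":[0,0,0],"fingers":1},{"travel":[32,-5,0],"delta_rot":[0,0,0],"fingers":1},{"travel":[32,-5,0],"delta_rot":[0,0,0],"fingers":1},{"travel":[32,-5,0],"delta_rot":[0,0,0],"fingers":1},{"travel":[10,-2,0],"delta_rot":[0,0,0],"fingers":1},{"travel":[0,0,0],"delta_rot":[0,0,0],"fingers":1},{"travel":[0,0,0],"delta_rot":[0,0,0],"fingers":1}]'

```text
clock: 52.82
eef_pos: [520.5, 80.5, 117.5]
eef_rot: [-3.141, 0.0, 1.504]
wrist_force: [-0.1, -0.8, -0.6]
finger_gap: 21.9
```

Run:
```python
from ln import *
prof(2,50,75,16)
```

```text
tcp lane [-105.9    0.2] [520.5  80.5 117.5] [-0.1 -0.8 -0.6] 21.9
-144 238 z90 117.2 y [-10.    9.6] x -143.2 -128.1
-128 753 z90 118.5 y [-11.   10.4] x -128.0 -112.1
-112 702 z90 119.0 y [-11.1  10.6] x -112.0 -96.0
-96 751 z90 118.7 y [-11.1  10.5] x -96.0 -80.0
-80 774 z90 118.4 y [-11.2  10.4] x -80.0 -64.1
-64 696 z90 118.4 y [-10.8  10. ] x -64.0 -58.3
catch [(-20, np.float64(59.7)), (0, np.float64(59.6)), (20, np.float64(59.7)), (40, np.float64(59.6))]
```

>>> send_rows --plan '[{"travel":[0,0,0],"delta_rot":[0,-8,0],"fingers":1},{"travel":[0,0,0],"delta_rot":[0,-8,0],"fingers":1},{"travel":[0,0,0],"delta_rot":[0,-8,0],"fingers":1},{"travel":[0,0,0],"delta_rot":[0,-8,0],"fingers":1},{"travel":[10,0,16],"delta_rot":[0,0,0],"fingers":1},{"travel":[9,0,14.6],"delta_rot":[0,0,0],"fingers":1},{"travel":[5,0,8],"delta_rot":[0,0,0],"fingers":1},{"travel":[8,0,-5],"delta_rot":[0,0,0],"fingers":1},{"travel":[8,0,-5],"delta_rot":[0,0,0],"fingers":1},{"travel":[8,0,-5],"delta_rot":[0,0,0],"fingers":1},{"travel":[8,0,-5],"delta_rot":[0,0,0],"fingers":1},{"travel":[8,0,-5],"delta_rot":[0,0,0],"fingers":1},{"travel":[0,0,0],"delta_rot":[0,0,0],"fingers":1}]'

```text
clock: 54.5
eef_pos: [523.7, 128.9, 72.1]
eef_rot: [3.142, 0.558, 1.505]
wrist_force: [-0.0, 0.4, -0.5]
finger_gap: 21.5
```

Run:
```python
from ln import *
prof(2,50,75,12);print(st()['eef_rot'].round(3))
```

```text
tcp lane [-57.5   0.3] [523.7 128.9  72.1] [-0.   0.4 -0.5] 21.5
-100 223 z90 76.2 y [-10.5  10.8] x -99.9 -88.1
-88 136 z90 84.0 y [-15.7   9.9] x -87.2 -76.0
-76 706 z90 83.3 y [-10.8  10.3] x -76.0 -64.0
-64 612 z90 75.6 y [-10.8  10.8] x -64.0 -52.0
-52 684 z90 68.0 y [-11.   10.9] x -52.0 -40.0
-40 559 z90 59.9 y [-10.7  10.7] x -40.0 -28.0
-28 405 z90 52.7 y [-11.   10.6] x -28.0 -17.0
8 18 z90 135.2 y [-3.4  4.2] x 12.5 15.1
20 10 z90 162.0 y [-15.6  13.8] x 22.4 25.6
catch [(-20, np.float64(59.5)), (0, np.float64(59.6)), (20, np.float64(59.6)), (40, np.float64(59.5)), (60, np.float64(59.6))]
[-3.141  0.559  1.505]
```

Same state as pink had. I repeat the same advance to +2 and check.

>>> send_rows --plan '[{"travel":[4.2,0,-2.6],"delta_rot":[0,0,0],"fingers":1},{"travel":[4.2,0,-2.6],"delta_rot":[0,0,0],"fingers":1},{"travel":[4.2,0,-2.6],"delta_rot":[0,0,0],"fingers":1},{"travel":[2.5,0,-1.6],"delta_rot":[0,0,0],"fingers":1},{"travel":[1.7,0,-1.1],"delta_rot":[0,0,0],"fingers":1},{"travel":[0,0,0],"delta_rot":[0,0,0],"fingers":1}]'

```text
clock: 55.3
eef_pos: [525.0, 148.1, 72.1]
eef_rot: [-3.142, 0.558, 1.504]
wrist_force: [-0.1, -0.4, -1.9]
finger_gap: 21.8
```

Run:
```python
from ln import *
prof(2,50,75,16)
```

```text
tcp lane [-38.2   0.3] [525.  148.1  72.1] [-0.1 -0.4 -1.9] 21.8
-80 215 z90 76.3 y [-15.7  10.4] x -79.9 -65.2
-64 673 z90 83.6 y [-13.1  10.3] x -63.5 -48.0
-48 789 z90 76.7 y [-10.7  10.9] x -48.0 -32.1
-32 593 z90 67.0 y [-10.8  11. ] x -32.0 -16.0
-16 530 z90 56.8 y [-10.9  10.7] x -16.0 -0.0
0 74 z90 48.7 y [-10.8  10.5] x 0.0 2.2
32 27 z90 160.3 y [-15.4   5.9] x 32.5 44.2
catch [(-20, np.float64(68.5)), (0, np.float64(67.0)), (20, np.float64(65.5)), (40, np.float64(63.9)), (60, np.float64(62.5)), (80, np.float64(61.0))]
```

>>> send_rows --plan '[{"travel":[3.4,0,-2.1],"delta_rot":[0,0,0],"fingers":1},{"travel":[3.4,0,-2.1],"delta_rot":[0,0,0],"fingers":1},{"travel":[1.7,0,2.8],"delta_rot":[0,8,0],"fingers":1},{"travel":[2.6,0,3.5],"delta_rot":[0,8,0],"fingers":1},{"travel":[3.1,0,4.7],"delta_rot":[0,8,0],"fingers":1},{"travel":[3.5,0,5.8],"delta_rot":[0,8,0],"fingers":1},{"travel":[5,0,0.5],"delta_rot":[0,0,0],"fingers":1},{"travel":[6,0,0],"delta_rot":[0,0,0],"fingers":1},{"travel":[6,0,0],"delta_rot":[0,0,0],"fingers":1},{"travel":[0,0,0],"delta_rot":[0,0,0],"fingers":1}]'

```text
clock: 56.6
eef_pos: [526.9, 179.2, 52.4]
eef_rot: [-3.142, 0.001, 1.506]
wrist_force: [-0.0, -0.7, -1.4]
finger_gap: 21.5
```

Run:
```python
from ln import *
prof(2,50,75,16)
```

```text
tcp lane [-7.   0.5] [526.9 179.2  52.4] [-0.  -0.7 -1.4] 21.5
-48 49 z90 35.3 y [-10.5  10.6] x -44.0 -39.5
-32 338 z90 53.3 y [-10.7  10.9] x -29.9 -16.0
-16 425 z90 53.8 y [-10.7  10.8] x -16.0 -0.1
0 425 z90 53.4 y [-10.7  11.1] x 0.0 16.0
16 436 z90 53.4 y [-10.5  10.4] x 16.1 32.0
32 256 z90 53.4 y [-10.2  10.2] x 32.2 40.5
catch [(-20, np.float64(71.7)), (0, np.float64(69.7)), (20, np.float64(67.7)), (40, np.float64(65.1)), (60, np.float64(63.6)), (80, np.float64(61.5))]
```

>>> send_rows --plan '[{"travel":[7,0,0],"delta_rot":[0,0,0],"fingers":1},{"travel":[7,0,0],"delta_rot":[0,0,0],"fingers":1},{"travel":[7,0,0],"delta_rot":[0,0,0],"fingers":1},{"travel":[7,0,0],"delta_rot":[0,0,0],"fingers":1},{"travel":[5,0,0],"delta_rot":[0,0,0],"fingers":1},{"travel":[2,0,0],"delta_rot":[0,0,0],"fingers":1},{"travel":[0.8,0,0],"delta_rot":[0,0,0],"fingers":1},{"travel":[0,0,0.5],"delta_rot":[0,0,0],"fingers":1}]'

```text
clock: 57.65
eef_pos: [529.4, 213.9, 52.2]
eef_rot: [3.141, -0.0, 1.504]
wrist_force: [-2.4, 0.4, 6.3]
finger_gap: 21.5
```

Run:
```python
from ln import *
prof(2,50,75,16)
```

```text
tcp lane [27.7  0.4] [529.4 213.9  52.2] [-2.4  0.4  6.3] 21.5
-16 63 z90 35.1 y [-10.3  10.4] x -9.3 -5.0
0 277 z90 53.1 y [-10.4  10.3] x 4.9 16.0
16 456 z90 53.6 y [-10.8  10.7] x 16.1 32.0
32 483 z90 53.4 y [-10.9  10.8] x 32.0 48.0
48 472 z90 53.2 y [-10.6  10.2] x 48.0 64.0
64 380 z90 53.2 y [-10.5  10. ] x 64.0 75.4
catch [(-20, np.float64(59.6)), (0, np.float64(59.1)), (20, np.float64(59.6)), (40, np.float64(59.6)), (60, np.float64(59.6)), (80, np.float64(59.6))]
```

Green is home and its catch is down. I release and go to purple.

>>> send_rows --plan '[{"travel":[0,0,0],"delta_rot":[0,0,0],"fingers":0.6},{"travel":[0,0,0],"delta_rot":[0,0,0],"fingers":0.36},{"travel":[0,0,0],"delta_rot":[0,0,0],"fingers":0.36},{"travel":[0,0,0],"delta_rot":[0,0,0],"fingers":0.36},{"travel":[0,0,-10],"delta_rot":[0,0,0],"fingers":0.36},{"travel":[0,0,-20],"delta_rot":[0,0,0],"fingers":0.36},{"travel":[0,0,-30],"delta_rot":[0,0,0],"fingers":0.36},{"travel":[0,0,-30],"delta_rot":[0,0,0],"fingers":0.36},{"travel":[0,0,-20],"delta_rot":[0,0,0],"fingers":0.36},{"travel":[0,0,0],"delta_rot":[0,0,0],"fingers":0.36}]'

```text
clock: 58.95
eef_pos: [530.0, 214.1, 163.8]
eef_rot: [3.139, -0.001, 1.504]
wrist_force: [0.3, 1.6, -0.1]
finger_gap: 30.3
```

>>> send_rows --plan '[{"travel":[-14,4,0],"delta_rot":[0,0,0],"fingers":0.1},{"travel":[-30,7,0],"delta_rot":[0,0,0],"fingers":0.1},{"travel":[-36,8,0],"delta_rot":[0,0,0],"fingers":0.1},{"travel":[-36,8,0],"delta_rot":[0,0,0],"fingers":0.1},{"travel":[-36,8,0],"delta_rot":[0,0,0],"fingers":0.1},{"travel":[-36,8,0],"delta_rot":[0,0,0],"fingers":0.1},{"travel":[-36,8,0],"delta_rot":[0,0,0],"fingers":0.1},{"travel":[-36,8,0],"delta_rot":[0,0,0],"fingers":0.1},{"travel":[-36,8,0],"delta_rot":[0,0,0],"fingers":0.1},{"travel":[-36,8,0],"delta_rot":[0,0,0],"fingers":0.1},{"travel":[-36,8,0],"delta_rot":[0,0,0],"fingers":0.1},{"travel":[-36,8,0],"delta_rot":[0,0,0],"fingers":0.1},{"travel":[-36,8,0],"delta_rot":[0,0,0],"fingers":0.1},{"travel":[-36,8,0],"delta_rot":[0,0,0],"fingers":0.1},{"travel":[-20,4,0],"delta_rot":[0,0,0],"fingers":0.1},{"travel":[-10,2,0],"delta_rot":[0,0,-3.2],"fingers":0.1},{"travel":[0,0,0],"delta_rot":[0,0,0],"fingers":0.1},{"travel":[0,0,0],"delta_rot":[0,0,0],"fingers":0.1}]'

```text
clock: 61.2
eef_pos: [608.1, -298.4, 161.3]
eef_rot: [-3.141, -0.001, 1.559]
wrist_force: [0.0, 0.1, 0.4]
finger_gap: 42.3
```

Run:
```python
from rk import *
c=racks()
```

```text
[ 608.1 -298.4  161.3] [-3.1406e+00 -6.0000e-04  1.5590e+00]
pink 0
green 0
purple 567 [ 608.7 -286.6] [69.6 20.1] 88.8 z 40.7 front y -251.7 x [598.2 618.2]
```

>>> send_rows --plan '[{"travel":[0,0,30],"delta_rot":[0,0,0],"fingers":0.1},{"travel":[0,0,30],"delta_rot":[0,0,0],"fingers":0.1},{"travel":[0,0,30],"delta_rot":[0,0,0],"fingers":0.1},{"travel":[0,0,18],"delta_rot":[0,0,0],"fingers":0.1},{"travel":[0,0,10.3],"delta_rot":[0,0,0],"fingers":0.1},{"travel":[0,0,0],"delta_rot":[0,0,0],"fingers":0.1},{"travel":[0,0,0],"delta_rot":[0,0,0],"fingers":1},{"travel":[0,0,0],"delta_rot":[0,0,0],"fingers":1},{"travel":[0,0,0],"delta_rot":[0,0,0],"fingers":1},{"travel":[0,0,0],"delta_rot":[0,0,0],"fingers":1},{"travel":[0,0,0],"delta_rot":[0,0,0],"fingers":1},{"travel":[0,0,-15],"delta_rot":[0,0,0],"fingers":1},{"travel":[0,0,-25],"delta_rot":[0,0,0],"fingers":1},{"travel":[0,0,-30],"delta_rot":[0,0,0],"fingers":1},{"travel":[0,0,-4],"delta_rot":[0,0,0],"fingers":1},{"travel":[0,0,0],"delta_rot":[0,0,3.2],"fingers":1},{"travel":[0,0,0],"delta_rot":[0,0,0],"fingers":1}]'

```text
clock: 63.38
eef_pos: [608.1, -298.3, 116.6]
eef_rot: [-3.14, -0.001, 1.505]
wrist_force: [-0.2, -0.0, -2.2]
finger_gap: 21.7
```

>>> send_rows --plan '[{"travel":[15,-1.5,0],"delta_rot":[0,0,0],"fingers":1},{"travel":[32,-4.6,0],"delta_rot":[0,0,0],"fingers":1},{"travel":[32,-4.6,0],"delta_rot":[0,0,0],"fingers":1},{"travel":[32,-4.6,0],"delta_rot":[0,0,0],"fingers":1},{"travel":[32,-4.6,0],"delta_rot":[0,0,0],"fingers":1},{"travel":[32,-4.6,0],"delta_rot":[0,0,0],"fingers":1},{"travel":[32,-4.6,0],"delta_rot":[0,0,0],"fingers":1},{"travel":[32,-4.6,0],"delta_rot":[0,0,0],"fingers":1},{"travel":[32,-4.6,0],"delta_rot":[0,0,0],"fingers":1},{"travel":[32,-4.6,0],"delta_rot":[0,0,0],"fingers":1},{"travel":[32,-4.6,0],"delta_rot":[0,0,0],"fingers":1},{"travel":[32,-4.6,0],"delta_rot":[0,0,0],"fingers":1},{"travel":[6,-1,0],"delta_rot":[0,0,0],"fingers":1},{"travel":[0,0,0],"delta_rot":[0,0,0],"fingers":1},{"travel":[0,0,0],"delta_rot":[0,0,0],"fingers":1}]'

```text
clock: 65.25
eef_pos: [580.3, 76.4, 117.6]
eef_rot: [-3.142, 0.0, 1.504]
wrist_force: [0.4, 0.5, -1.8]
finger_gap: 21.8
```

Run:
```python
from ln import *
prof(1,128,150,16)
```

```text
tcp lane [-106.     0.2] [580.3  76.4 117.6] [ 0.4  0.5 -1.8] 21.8
-144 241 z90 117.9 y [-9.9  9.7] x -143.3 -128.0
-128 744 z90 118.3 y [-10.5  10.1] x -128.0 -112.0
-112 633 z90 118.7 y [-11.   10.6] x -112.0 -96.0
-96 663 z90 118.2 y [-10.5  10.2] x -96.0 -80.0
-80 718 z90 118.3 y [-10.7  10. ] x -80.0 -64.0
-64 629 z90 118.3 y [-10.2   9.8] x -64.0 -58.8
catch [(-20, np.float64(59.7)), (0, np.float64(59.7)), (20, np.float64(59.7)), (40, np.float64(59.6))]
```

>>> send_rows --plan '[{"travel":[0,0,0],"delta_rot":[0,-8,0],"fingers":1},{"travel":[0,0,0],"delta_rot":[0,-8,0],"fingers":1},{"travel":[0,0,0],"delta_rot":[0,-8,0],"fingers":1},{"travel":[0,0,0],"delta_rot":[0,-8,0],"fingers":1},{"travel":[10,0,16],"delta_rot":[0,0,0],"fingers":1},{"travel":[9,0,14.6],"delta_rot":[0,0,0],"fingers":1},{"travel":[5,0,8],"delta_rot":[0,0,0],"fingers":1},{"travel":[8,0,-5],"delta_rot":[0,0,0],"fingers":1},{"travel":[8,0,-5],"delta_rot":[0,0,0],"fingers":1},{"travel":[8,0,-5],"delta_rot":[0,0,0],"fingers":1},{"travel":[8,0,-5],"delta_rot":[0,0,0],"fingers":1},{"travel":[8,0,-5],"delta_rot":[0,0,0],"fingers":1},{"travel":[0,0,0],"delta_rot":[0,0,0],"fingers":1}]'

```text
clock: 66.92
eef_pos: [583.5, 124.9, 72.2]
eef_rot: [3.142, 0.558, 1.505]
wrist_force: [0.2, 0.3, -2.9]
finger_gap: 21.7
```

Run:
```python
from ln import *
prof(1,128,150,12);print(st()['eef_rot'].round(3))
```

```text
tcp lane [-57.4   0.4] [583.5 124.9  72.2] [ 0.2  0.3 -2.9] 21.7
-100 170 z90 76.5 y [-9.7  9.9] x -99.2 -94.8
-88 194 z90 84.3 y [-9.3  9.5] x -78.7 -76.0
-76 647 z90 83.2 y [-10.2  10.4] x -76.0 -64.0
-64 558 z90 74.9 y [-10.6  10.8] x -64.0 -52.0
-52 653 z90 67.1 y [-10.7  10.9] x -52.0 -40.0
-40 554 z90 59.7 y [-10.6  10.4] x -40.0 -28.1
-28 347 z90 53.0 y [-10.5  10.7] x -28.0 -17.6
20 26 z90 161.7 y [-21.7  10.3] x 21.1 26.1
catch [(-20, np.float64(59.6)), (0, np.float64(59.6)), (20, np.float64(59.6)), (40, np.float64(59.6)), (60, np.float64(59.6))]
[-3.142  0.559  1.505]
```

>>> send_rows --plan '[{"travel":[4.2,0,-2.6],"delta_rot":[0,0,0],"fingers":1},{"travel":[4.2,0,-2.6],"delta_rot":[0,0,0],"fingers":1},{"travel":[4.2,0,-2.6],"delta_rot":[0,0,0],"fingers":1},{"travel":[2.5,0,-1.6],"delta_rot":[0,0,0],"fingers":1},{"travel":[2.2,0,-1.4],"delta_rot":[0,0,0],"fingers":1},{"travel":[0,0,0],"delta_rot":[0,0,0],"fingers":1}]'

```text
clock: 67.72
eef_pos: [584.8, 144.6, 72.2]
eef_rot: [3.142, 0.558, 1.504]
wrist_force: [-0.1, 0.4, -2.3]
finger_gap: 21.8
```

Run:
```python
from ln import *
prof(1,128,150,16)
```

```text
tcp lane [-37.6   0.4] [584.8 144.6  72.2] [-0.1  0.4 -2.3] 21.8
-80 170 z90 76.4 y [-9.7  9.9] x -79.6 -74.9
-64 675 z90 84.0 y [-9.9  9.9] x -59.4 -48.0
-48 724 z90 76.9 y [-10.6  10.8] x -48.0 -32.1
-32 570 z90 67.3 y [-10.8  10.9] x -32.0 -16.0
-16 470 z90 57.2 y [-10.5  10.7] x -16.0 -0.1
0 68 z90 49.0 y [-10.3  10.2] x 0.0 2.8
32 33 z90 161.7 y [-22.4  12.4] x 40.3 45.4
catch [(-20, np.float64(68.7)), (0, np.float64(67.3)), (20, np.float64(65.7)), (40, np.float64(64.1)), (60, np.float64(62.5)), (80, np.float64(61.0))]
```

>>> send_rows --plan '[{"travel":[3.4,0,-2.1],"delta_rot":[0,0,0],"fingers":1},{"travel":[3.4,0,-2.1],"delta_rot":[0,0,0],"fingers":1},{"travel":[1.7,0,2.8],"delta_rot":[0,8,0],"fingers":1},{"travel":[2.6,0,3.5],"delta_rot":[0,8,0],"fingers":1},{"travel":[3.1,0,4.7],"delta_rot":[0,8,0],"fingers":1},{"travel":[3.5,0,5.8],"delta_rot":[0,8,0],"fingers":1},{"travel":[5,0,0.5],"delta_rot":[0,0,0],"fingers":1},{"travel":[6,0,0],"delta_rot":[0,0,0],"fingers":1},{"travel":[6,0,0],"delta_rot":[0,0,0],"fingers":1},{"travel":[0,0,0],"delta_rot":[0,0,0],"fingers":1}]'

```text
clock: 69.03
eef_pos: [586.7, 175.8, 52.4]
eef_rot: [-3.141, 0.001, 1.506]
wrist_force: [0.2, -0.5, -2.6]
finger_gap: 21.5
```

Run:
```python
from ln import *
prof(1,128,150,16)
```

```text
tcp lane [-6.4  0.7] [586.7 175.8  52.4] [ 0.2 -0.5 -2.6] 21.5
-48 35 z90 35.0 y [-9.8 10.7] x -43.3 -40.1
-32 314 z90 53.3 y [-10.6  10.9] x -29.8 -16.1
-16 399 z90 53.4 y [-10.5  10.9] x -16.0 -0.0
0 405 z90 53.3 y [-10.6  10.8] x 0.0 16.0
16 403 z90 53.3 y [-9.9 10.5] x 16.0 32.0
32 229 z90 53.3 y [-9.7 10.4] x 32.0 40.7
catch [(-20, np.float64(71.6)), (0, np.float64(69.5)), (20, np.float64(67.7)), (40, np.float64(65.1)), (60, np.float64(63.5)), (80, np.float64(61.5))]
```

>>> send_rows --plan '[{"travel":[7,0,0],"delta_rot":[0,0,0],"fingers":1},{"travel":[7,0,0],"delta_rot":[0,0,0],"fingers":1},{"travel":[7,0,0],"delta_rot":[0,0,0],"fingers":1},{"travel":[7,0,0],"delta_rot":[0,0,0],"fingers":1},{"travel":[5,0,0],"delta_rot":[0,0,0],"fingers":1},{"travel":[2,0,0],"delta_rot":[0,0,0],"fingers":1},{"travel":[0.7,0,0],"delta_rot":[0,0,0],"fingers":1},{"travel":[0,0,0.3],"delta_rot":[0,0,0],"fingers":1}]'

```text
clock: 70.08
eef_pos: [589.2, 210.3, 52.4]
eef_rot: [3.141, -0.0, 1.504]
wrist_force: [-2.2, -0.1, 2.0]
finger_gap: 21.5
```

Run:
```python
from ln import *
prof(1,128,150,16)
```

```text
tcp lane [28.2  0.5] [589.2 210.3  52.4] [-2.2 -0.1  2. ] 21.5
-16 42 z90 35.4 y [-9.8 10.5] x -8.8 -5.1
0 266 z90 53.2 y [-10.3   9.9] x 4.6 16.0
16 436 z90 53.3 y [-10.7  10.8] x 16.0 32.0
32 450 z90 53.4 y [-10.8  10.6] x 32.1 48.0
48 429 z90 53.2 y [-10.2  10.2] x 48.0 64.0
64 334 z90 53.3 y [-10.   10.1] x 64.0 75.3
catch [(-20, np.float64(59.6)), (20, np.float64(59.5)), (40, np.float64(59.6)), (60, np.float64(59.6)), (80, np.float64(59.6))]
```

All three are in with catches down. I release, rise, and look at the whole bay before going behind the lid.

>>> send_rows --plan '[{"travel":[0,0,0],"delta_rot":[0,0,0],"fingers":0.6},{"travel":[0,0,0],"delta_rot":[0,0,0],"fingers":0.36},{"travel":[0,0,0],"delta_rot":[0,0,0],"fingers":0.36},{"travel":[0,0,0],"delta_rot":[0,0,0],"fingers":0.36},{"travel":[0,0,-10],"delta_rot":[0,0,0],"fingers":0.36},{"travel":[0,0,-20],"delta_rot":[0,0,0],"fingers":0.36},{"travel":[0,0,-30],"delta_rot":[0,0,0],"fingers":0.36},{"travel":[0,0,-30],"delta_rot":[0,0,0],"fingers":0.36},{"travel":[0,0,-30],"delta_rot":[0,0,0],"fingers":0.36},{"travel":[-30,0,-30],"delta_rot":[0,0,-3.9],"fingers":1},{"travel":[-30,-3,-20],"delta_rot":[0,0,0],"fingers":1},{"travel":[-30,-3,-20],"delta_rot":[0,0,0],"fingers":1},{"travel":[-30,-3,-10],"delta_rot":[0,0,0],"fingers":1},{"travel":[-20,-3,0],"delta_rot":[0,0,0],"fingers":1},{"travel":[0,0,0],"delta_rot":[0,0,0],"fingers":1}]'

```text
clock: 72.0
eef_pos: [575.1, 69.6, 252.5]
eef_rot: [3.141, -0.0, 1.571]
wrist_force: [0.1, 0.7, -0.2]
finger_gap: 0.5
```

Run:
```python
from ln import *
for l,lo,hi in((1,128,150),(2,50,75),(3,160,178)): print('LANE',l); prof(l,lo,hi,40)
for n in('top','side'):
    c=cam(n)
    for k in('lid_lip','spatula','blade_tip'):
        for t in tip_of(k,n)[:2]: print(n,k,w(c,t['at']).round(1),round(t['confidence'],2))
```

```text
LANE 1
tcp lane [-113.1    4.9] [575.1  69.6 252.5] [ 0.1  0.7 -0.2] 0.5
-120 12 z90 372.8 y [-23.7   0.3] x -90.1 -88.7
-40 180 z90 35.4 y [-9.7 10. ] x -30.3 -0.1
0 199 z90 53.1 y [-9.8  9.9] x 0.5 40.0
40 212 z90 53.4 y [-10.1   9.9] x 40.1 76.9
catch [(-20, np.float64(59.5)), (0, np.float64(59.5)), (20, np.float64(59.5)), (40, np.float64(59.7)), (60, np.float64(59.5)), (80, np.float64(59.5))]
LANE 2
tcp lane [-112.3  -55.1] [575.2  70.4 252.2] [-0.6  0.   0.6] 0.4
-40 255 z90 35.4 y [-10.9   8.9] x -30.7 -0.2
0 357 z90 53.2 y [-11.1  10. ] x 0.1 39.9
40 354 z90 53.2 y [-11.2  10. ] x 40.1 75.0
catch [(-20, np.float64(59.6)), (0, np.float64(59.4)), (20, np.float64(59.6)), (40, np.float64(59.6)), (60, np.float64(59.5)), (80, np.float64(59.5))]
LANE 3
tcp lane [-111.8 -115.1] [575.3  70.9 252. ] [-0.3  0.5 -0.6] 0.7
-40 390 z90 35.5 y [-11.3   8.2] x -29.8 -0.1
0 565 z90 52.7 y [-11.5   9.6] x 0.1 40.0
40 589 z90 52.9 y [-11.5  10.1] x 40.1 78.7
catch [(-20, np.float64(59.5)), (0, np.float64(59.4)), (20, np.float64(59.5)), (40, np.float64(59.5)), (60, np.float64(59.5)), (80, np.float64(59.7))]
top lid_lip [ 553.2 -357.1  169.2] 0.75
top lid_lip [ 365.1 -456.2   35.4] 0.7
top spatula [ 222.2 -306.    -2.4] 0.87
top spatula [ 602.4 -109.     5.4] 0.59
top blade_tip [ 701.6 -110.     8.9] 0.96
top blade_tip [ 136.7 -189.9    9.4] 0.75
side lid_lip [ 547.7 -351.9  167.9] 0.87
side spatula [ 591.4 -109.9    2.7] 0.89
side spatula [283.  201.3   3.7] 0.8
side blade_tip [ 128.7 -188.3    6.4] 0.91
side blade_tip [ 698.  -109.7   14.4] 0.83
```

Every rack spans -30..+76 in its lane with its catch down. The spatula has been knocked aside: it is now at y≈-110, close to the mat's edge. I'll measure it and recentre it before shutting the lid.

>>> send_rows --plan '[{"travel":[-30,-5,-10],"delta_rot":[0,0,0],"fingers":0},{"travel":[-30,-5,-10],"delta_rot":[0,0,0],"fingers":0},{"travel":[-30,-5,-10],"delta_rot":[0,0,0],"fingers":0},{"travel":[-30,-5,-10],"delta_rot":[0,0,0],"fingers":0},{"travel":[-30,-5,-10],"delta_rot":[0,0,0],"fingers":0},{"travel":[-30,-5,-10],"delta_rot":[0,0,0],"fingers":0},{"travel":[-30,-5,-10],"delta_rot":[0,0,0],"fingers":0},{"travel":[-25,-5,-10],"delta_rot":[0,0,0],"fingers":0},{"travel":[0,0,0],"delta_rot":[0,0,0],"fingers":0},{"travel":[0,0,0],"delta_rot":[0,0,0],"fingers":0}]'

```text
clock: 73.8
eef_pos: [535.8, -164.1, 331.8]
eef_rot: [-3.141, -0.0, 1.573]
wrist_force: [0.1, -0.1, -0.3]
finger_gap: 46.7
```

```bash
cat > sp.py <<'E'
from h import *
def spat():
    s=st();print(s['eef_pos'].round(1),s['eef_rot'].round(3))
    c=cam('wrist');P=cloud(c);h=cv2.cvtColor(c['color'],cv2.COLOR_RGB2HSV)
    reg=(P[...,0]>430)&(P[...,0]<740)&(P[...,1]>-150)&(P[...,1]<-30)
    green=(h[...,0]>50)&(h[...,0]<80)&(h[...,1]>120)
    hd=reg&(h[...,0]<22)&(h[...,1]>90)&(P[...,2]>8)
    bl=reg&~green&(h[...,1]<60)&(P[...,2]>5.5)
    for n,m in(('mat',reg&green),('handle',hd),('blade',bl)):
        m=cv2.morphologyEx(m.astype(np.uint8),cv2.MORPH_OPEN,np.ones((3,3)))>0
        q=P[m]
        if len(q)<20: print(n,len(q));continue
        r=cv2.minAreaRect(q[:,:2].astype(np.float32));v=cv2.fitLine(q[:,:2].astype(np.float32),cv2.DIST_HUBER,0,.01,.01).ravel()
        print(n,len(q),np.round(r[0],1),np.round(r[1],1),round(r[2],1),'dir',np.degrees(np.arctan2(v[1],v[0])).round(1),'x',q[:,0].min().round(1),q[:,0].max().round(1),'y',q[:,1].min().round(1),q[:,1].max().round(1),'z',np.median(q[:,2]).round(1))
    return c
E
python3 - <<'E'
from sp import *
spat()
E
```

```text
[ 535.8 -164.1  331.8] [-3.141 -0.     1.573]
mat 8553 [579.7 -79. ] [ 85.2 237.2] 90.0 dir 3.5 x 461.2 698.3 y -121.6 -36.4 z 2.6
handle 2128 [ 557.9 -125.4] [103.6  47.8] 0.0 dir 23.8 x 506.1 609.7 y -149.3 -101.5 z 434.8
blade 60856 [ 580.7 -131. ] [245.9  48.7] 11.2 dir 1.2 x 455.5 701.9 y -150.0 -100.1 z 434.0
```

```bash
sed -i 's/&(P\[...,1\]<-30)$/\&(P[...,1]<-30)\&(P[...,2]<30)/' sp.py
python3 - <<'E'
from sp import *
spat()
E
```

```text
[ 535.8 -163.9  331.8] [-3.141 -0.     1.573]
mat 8525 [579.8 -78.8] [236.5  85. ] 0.1 dir 3.5 x 461.6 698.1 y -121.4 -36.3 z 2.6
handle 672 [ 566.9 -108.2] [85.8 13.8] 0.0 dir 0.0 x 524.1 609.8 y -115.1 -101.3 z 16.6
blade 817 [ 656.1 -109. ] [18.1 90.5] 89.9 dir -0.3 x 610.9 701.4 y -118.0 -99.9 z 10.6
```

>>> send_rows --plan '[{"travel":[7.9,7,31],"delta_rot":[0,0,0],"fingers":-0.3},{"travel":[7.9,7,31],"delta_rot":[0,0,0],"fingers":-0.3},{"travel":[7.9,7,31],"delta_rot":[0,0,0],"fingers":-0.3},{"travel":[7.9,7,31],"delta_rot":[0,0,0],"fingers":-0.3},{"travel":[7.9,7,31],"delta_rot":[0,0,0],"fingers":-0.3},{"travel":[7.9,7,31],"delta_rot":[0,0,0],"fingers":-0.3},{"travel":[7.9,7,31],"delta_rot":[0,0,0],"fingers":-0.3},{"travel":[0,0,0],"delta_rot":[0,0,-10],"fingers":-0.3},{"travel":[0,0,0],"delta_rot":[0,0,-10],"fingers":-0.3},{"travel":[0,0,0],"delta_rot":[0,0,-10],"fingers":-0.3},{"travel":[0,0,0],"delta_rot":[0,0,-10],"fingers":-0.3},{"travel":[0,0,0],"delta_rot":[0,0,-10],"fingers":-0.3},{"travel":[0,0,0],"delta_rot":[0,0,-10],"fingers":-0.3},{"travel":[0,0,0],"delta_rot":[0,0,-10],"fingers":-0.3},{"travel":[0,0,0],"delta_rot":[0,0,-10],"fingers":-0.3},{"travel":[0,0,0],"delta_rot":[0,0,-10],"fingers":-0.3},{"travel":[0,0,0],"delta_rot":[0,0,0],"fingers":-0.3},{"travel":[0,0,0],"delta_rot":[0,0,0],"fingers":-0.3}]'

```text
clock: 76.15
eef_pos: [584.6, -108.9, 115.1]
eef_rot: [3.141, -0.0, 3.14]
wrist_force: [0.1, 0.3, 0.4]
finger_gap: 61.1
```

Run:
```python
from sp import *
spat()
```

```text
[ 584.6 -108.9  115.1] [ 3.141 -0.     3.14 ]
mat 21423 [569.2 -79. ] [ 88.2 217.6] 89.9 dir 0.1 x 460.4 677.9 y -123.2 -34.7 z 2.7
handle 2027 [ 566.1 -108.3] [15.7 87.2] 89.7 dir -0.3 x 522.5 609.8 y -116.1 -100.4 z 16.5
blade 1357 [ 641.5 -109.1] [17.8 63.2] 89.4 dir -0.1 x 610.0 673.1 y -118.2 -99.9 z 10.7
```

>>> send_rows --plan '[{"travel":[0,0.5,25],"delta_rot":[0,0,0],"fingers":-0.3},{"travel":[0,0,25],"delta_rot":[0,0,0],"fingers":-0.3},{"travel":[0,0,25],"delta_rot":[0,0,0],"fingers":-0.3},{"travel":[0,0,16],"delta_rot":[0,0,0],"fingers":-0.3},{"travel":[0,0,0],"delta_rot":[0,0,0],"fingers":-0.3},{"travel":[0,0,0],"delta_rot":[0,0,0],"fingers":1},{"travel":[0,0,0],"delta_rot":[0,0,0],"fingers":1},{"travel":[0,0,0],"delta_rot":[0,0,0],"fingers":1},{"travel":[0,0,0],"delta_rot":[0,0,0],"fingers":1},{"travel":[0,0,0],"delta_rot":[0,0,0],"fingers":1},{"travel":[0,0,-8],"delta_rot":[0,0,0],"fingers":1},{"travel":[4,10,0],"delta_rot":[0,0,0],"fingers":1},{"travel":[4,10,0],"delta_rot":[0,0,0],"fingers":1},{"travel":[4,10,0],"delta_rot":[0,0,0],"fingers":1},{"travel":[0,0,0],"delta_rot":[0,0,0],"fingers":1},{"travel":[0,0,5],"delta_rot":[0,0,0],"fingers":1},{"travel":[0,0,2.7],"delta_rot":[0,0,0],"fingers":1},{"travel":[0,0,0],"delta_rot":[0,0,0],"fingers":1}]'

```text
clock: 78.45
eef_pos: [572.6, -79.1, 24.3]
eef_rot: [3.142, -0.0, -3.14]
wrist_force: [-0.5, -0.1, 0.1]
finger_gap: 15.4
```

>>> send_rows --plan '[{"travel":[0,0,0],"delta_rot":[0,0,0],"fingers":0.5},{"travel":[0,0,0],"delta_rot":[0,0,0],"fingers":0.2},{"travel":[0,0,0],"delta_rot":[0,0,0],"fingers":0},{"travel":[0,0,0],"delta_rot":[0,0,0],"fingers":0},{"travel":[0,0,-10],"delta_rot":[0,0,0],"fingers":0},{"travel":[0,0,-25],"delta_rot":[0,0,0],"fingers":0},{"travel":[0,0,-35],"delta_rot":[0,0,0],"fingers":0},{"travel":[0,0,-35],"delta_rot":[0,0,10],"fingers":1},{"travel":[0,0,-35],"delta_rot":[0,0,10],"fingers":1},{"travel":[0,0,-35],"delta_rot":[0,0,10],"fingers":1},{"travel":[0,0,-35],"delta_rot":[0,0,10],"fingers":1},{"travel":[0,0,-35],"delta_rot":[0,0,10],"fingers":1},{"travel":[0,0,-10],"delta_rot":[0,0,10],"fingers":1},{"travel":[0,0,0],"delta_rot":[0,0,10],"fingers":1},{"travel":[0,0,0],"delta_rot":[0,0,10],"fingers":1},{"travel":[0,0,0],"delta_rot":[0,0,10],"fingers":1},{"travel":[-30,-3,0],"delta_rot":[0,0,0],"fingers":1},{"travel":[-30,-3,0],"delta_rot":[0,0,0],"fingers":1},{"travel":[0,0,0],"delta_rot":[0,0,0],"fingers":1}]'

```text
clock: 80.82
eef_pos: [566.3, -140.2, 280.1]
eef_rot: [3.141, 0.0, 1.57]
wrist_force: [0.9, 0.7, 0.3]
finger_gap: 0.5
```

Run:
```python
from sp import *
c=spat()
P=cloud(c);m=(P[...,2]>60)&(P[...,2]<200)&(P[...,1]<-330)&(P[...,1]>-430)&(abs(P[...,0]-555)<100);q=P[m]
print('lid',m.sum(),np.percentile(q,[1,50,99],axis=0).round(1).tolist() if m.sum() else '')
```

```text
[ 566.3 -140.2  280.1] [3.141 0.    1.57 ]
mat 10478 [579.6 -79.1] [ 86.7 236.8] 89.9 dir 2.9 x 461.2 698.0 y -122.5 -35.6 z 2.6
handle 819 [554.4 -79.7] [14.6 86.2] 89.9 dir 0.1 x 511.3 597.5 y -86.9 -72.3 z 16.5
blade 1039 [644.8 -79.9] [17.3 89.4] 89.9 dir 0.3 x 600.1 689.5 y -88.5 -71.2 z 10.7
lid 95 [[559.3, -392.9, 60.1], [564.3, -391.5, 69.3], [572.3, -389.7, 86.2]]
```

The spatula is centred on the mat. Next I go behind the lid.

>>> send_rows --plan '[{"travel":[-15,-1,0],"delta_rot":[0,0,0],"fingers":1},{"travel":[-33,-1,0],"delta_rot":[0,0,0],"fingers":1},{"travel":[-33,-1,0],"delta_rot":[0,0,0],"fingers":1},{"travel":[-33,-1,0],"delta_rot":[0,0,0],"fingers":1},{"travel":[-33,-1,0],"delta_rot":[0,0,0],"fingers":1},{"travel":[-33,-1,0],"delta_rot":[0,0,0],"fingers":1},{"travel":[-33,-1,0],"delta_rot":[0,0,0],"fingers":1},{"travel":[-33,-1,0],"delta_rot":[0,0,0],"fingers":1},{"travel":[-33,-1,0],"delta_rot":[0,0,0],"fingers":1},{"travel":[-21,-2,0],"delta_rot":[0,0,0],"fingers":1},{"travel":[0,0,25],"delta_rot":[0,0,0],"fingers":1},{"travel":[0,0,30],"delta_rot":[0,0,0],"fingers":1},{"travel":[0,0,30],"delta_rot":[0,0,0],"fingers":1},{"travel":[0,0,19],"delta_rot":[0,0,0],"fingers":1},{"travel":[0,0,0],"delta_rot":[0,0,0],"fingers":1}]'

```text
clock: 82.75
eef_pos: [555.9, -438.7, 174.5]
eef_rot: [-3.14, -0.001, 1.573]
wrist_force: [0.4, -0.1, -1.3]
finger_gap: 0.9
```

Run:
```python
import numpy as np
p=np.array([-440.,176.])
for t in list(np.arange(1.5,0.01,-.08))+[0,-.012]:
    q=np.array([-365.4+125*np.cos(t)-32*np.sin(t)-9.4,30+125*np.sin(t)+32*np.cos(t)+19]);d=np.round(q-p,1);p=p+d;print(round(t,2),d[0],-d[1],p.round(1))
```

```text
1.5 42.1 0.0 [-397.9  176. ]
1.42 10.2 -1.4 [-387.7  177.4]
1.34 10.3 -0.6 [-377.4  178. ]
1.26 10.4 0.2 [-367.   177.8]
1.18 10.2 1.0 [-356.8  176.8]
1.1 10.2 1.9 [-346.6  174.9]
1.02 10.0 2.6 [-336.6  172.3]
0.94 9.7 3.5 [-326.9  168.8]
0.86 9.4 4.2 [-317.5  164.6]
0.78 9.1 4.9 [-308.4  159.7]
0.7 8.6 5.7 [-299.8  154. ]
0.62 8.1 6.3 [-291.7  147.7]
0.54 7.7 7.0 [-284.   140.7]
0.46 7.0 7.5 [-277.   133.2]
0.38 6.4 8.1 [-270.6  125.1]
0.3 5.8 8.6 [-264.8  116.5]
0.22 5.0 9.0 [-259.8  107.5]
0.14 4.3 9.4 [-255.5   98.1]
0.06 3.6 9.7 [-251.9   88.4]
0 2.1 7.4 [-249.8   81. ]
-0.01 0.4 1.5 [-249.4   79.5]
```

>>> send_rows --plan '[{"travel":[20,0,-1.5],"delta_rot":[0,0,0],"fingers":1},{"travel":[14,0,0],"delta_rot":[0,0,0],"fingers":1},{"travel":[7,0,0],"delta_rot":[0,0,0],"fingers":1},{"travel":[5,0,-0.7],"delta_rot":[0,0,0],"fingers":1},{"travel":[5,0,-0.7],"delta_rot":[0,0,0],"fingers":1},{"travel":[10.3,0,-0.6],"delta_rot":[0,0,0],"fingers":1},{"travel":[10.4,0,0.2],"delta_rot":[0,0,0],"fingers":1},{"travel":[10.2,0,1],"delta_rot":[0,0,0],"fingers":1},{"travel":[10.2,0,1.9],"delta_rot":[0,0,0],"fingers":1},{"travel":[10,0,2.6],"delta_rot":[0,0,0],"fingers":1},{"travel":[9.7,0,3.5],"delta_rot":[0,0,0],"fingers":1},{"travel":[9.4,0,4.2],"delta_rot":[0,0,0],"fingers":1}]'

```text
clock: 84.25
eef_pos: [556.0, -317.0, 165.3]
eef_rot: [-3.142, -0.0, 1.572]
wrist_force: [0.1, -0.3, 0.7]
finger_gap: 0.8
```

>>> send_rows --plan '[{"travel":[9.1,0,4.9],"delta_rot":[0,0,0],"fingers":1},{"travel":[8.6,0,5.7],"delta_rot":[0,0,0],"fingers":1},{"travel":[8.1,0,6.3],"delta_rot":[0,0,0],"fingers":1},{"travel":[7.7,0,7],"delta_rot":[0,0,0],"fingers":1},{"travel":[7,0,7.5],"delta_rot":[0,0,0],"fingers":1},{"travel":[6.4,0,8.1],"delta_rot":[0,0,0],"fingers":1},{"travel":[5.8,0,8.6],"delta_rot":[0,0,0],"fingers":1},{"travel":[5,0,9],"delta_rot":[0,0,0],"fingers":1}]'

```text
clock: 85.25
eef_pos: [555.8, -259.7, 107.9]
eef_rot: [-3.141, -0.0, 1.572]
wrist_force: [0.8, 0.2, 0.8]
finger_gap: 0.7
```

Run:
```python
from h import *
print(st()['eef_pos'].round(1))
for n in('side','top'):
    c=cam(n)
    for t in tip_of('lid_lip',n)[:3]: print(n,w(c,t['at']).round(1),round(t['confidence'],2))
```

```text
[ 555.8 -259.7  107.9]
side [ 551.3 -231.3   63.1] 0.74
side [ 353.8 -456.9   32.7] 0.71
side [461.1 191.3   8.8] 0.65
top [ 360.7 -458.    32.7] 0.93
top [465.8 192.6  13.6] 0.4
```

The lid follows (lip at z≈63). I press it fully shut.

>>> send_rows --plan '[{"travel":[4.3,0,9.4],"delta_rot":[0,0,0],"fingers":1},{"travel":[3.6,0,9.7],"delta_rot":[0,0,0],"fingers":1},{"travel":[2,0,6],"delta_rot":[0,0,0],"fingers":1},{"travel":[0,0,1.5],"delta_rot":[0,0,0],"fingers":1},{"travel":[0,0,1],"delta_rot":[0,0,0],"fingers":1}]'

```text
clock: 86.08
eef_pos: [555.8, -250.0, 81.2]
eef_rot: [-3.141, -0.0, 1.572]
wrist_force: [-4.0, 4.1, 8.5]
finger_gap: 0.3
```

>>> send_rows --plan '[{"travel":[0,0,0.5],"delta_rot":[0,0,0],"fingers":1},{"travel":[0,0,0],"delta_rot":[0,0,0],"fingers":1}]'

```text
clock: 86.32
eef_pos: [555.8, -250.0, 81.2]
eef_rot: [3.142, -0.0, 1.572]
wrist_force: [-4.6, 2.9, 7.3]
finger_gap: 0.6
```

>>> send_rows --plan '[{"travel":[0,0,-15],"delta_rot":[0,0,0],"fingers":1},{"travel":[0,0,-35],"delta_rot":[0,0,0],"fingers":1},{"travel":[0,0,-40],"delta_rot":[0,0,0],"fingers":1},{"travel":[0,0,-40],"delta_rot":[0,0,0],"fingers":1},{"travel":[20,-10,-40],"delta_rot":[0,0,0],"fingers":1},{"travel":[30,-5,-40],"delta_rot":[0,0,0],"fingers":1},{"travel":[30,0,-30],"delta_rot":[0,0,0],"fingers":1},{"travel":[0,0,0],"delta_rot":[0,0,0],"fingers":1}]'

```text
clock: 87.32
eef_pos: [541.2, -169.1, 323.9]
eef_rot: [3.136, 0.002, 1.574]
wrist_force: [-0.2, -0.2, 0.6]
finger_gap: 0.6
```

Run:
```python
from sp import *
c=spat();P=cloud(c);h=cv2.cvtColor(c['color'],cv2.COLOR_RGB2HSV)
b=(h[...,0]>105)&(h[...,0]<125)&(h[...,1]>150)&(abs(P[...,0]-555)<110)&(P[...,1]<-215)&(P[...,1]>-380)
q=P[b];print('rim z',np.percentile(q[:,2],[2,50,98]).round(1),'y',np.percentile(q[:,1],[1,99]).round(1))
d=cam('side')
for t in tip_of('lid_lip','side')[:2]: print(w(d,t['at']).round(1),t['confidence'])
for k in('pen','petri','timer','pink_block','green_block'):
    for t in tip_of(k,'side')[:1]: print(k,w(d,t['at']).round())
a=c['color'][:360,100:580];s=d['color'][190:400,160:440]
im=np.hstack([cv2.resize(a,(400,300),interpolation=2),cv2.resize(s,(400,300),interpolation=2)])
cv2.imwrite('pics/fin.png',im[:,:,::-1])
```

```text
[ 541.2 -169.1  323.9] [3.136e+00 2.000e-03 1.574e+00]
mat 8993 [579.7 -79.1] [236.7  87.1] 0.1 dir 3.1 x 461.3 698.0 y -122.7 -35.5 z 2.7
handle 706 [554.5 -80.1] [86.7 14.4] 0.2 dir 0.1 x 511.2 597.9 y -87.2 -72.8 z 16.5
blade 916 [644.3 -79.6] [90.4 17.3] 0.2 dir -0.6 x 599.1 689.6 y -88.4 -70.9 z 10.6
rim z [61.9 63.6 65.3] y [-294.  -229.6]
[ 354.5 -460.    30. ] 0.92
[ 550.7 -227.6   31.9] 0.63
pen [ 414. -176.    1.]
petri [ 771. -192.    4.]
timer [727.  87.   3.]
pink_block [796. -46.  -4.]
green_block [759. 233.   1.]
```

View pics/fin.png

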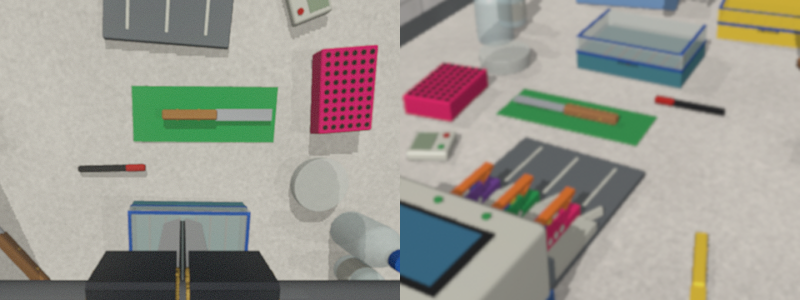

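The lid is shut (rim z 63.6 mm, against 63.5 at the start). The spatula is on the mat, the three racks sit under their catches, and the bystanders are unmoved. Handing in.

```bash
python3 -c "
from cell import manip
print(manip.sign_off())"
```

```text
the job is handed in; nothing more can be done
None
```

The job is done and was handed in at about 88 s of the 210 s allowed.

- **Lid and spatula:** I levered the lid up with the small wooden spatula in the front slot, swung it fully open with the blade, and laid the spatula back on the mat. It was later knocked about 33 mm towards the mat's edge, so I picked it up again and recentred it before closing the lid.
- **Racks:** Pink is in lane 3, green in lane 2 and purple in lane 1.
    - **What failed:** Pushing pink in level, and then pushing on its tail, jammed at the tip of the catch. The wrist force reached about 38 N and pink slipped in the grip.
    - **What worked:** I tilted each rack about 32° nose-down so that its own top face lifted the catch. I then levelled it and pushed it home. The fingers never lifted a catch.
- **Last checks:**
    - **Racks:** Each rack spans about -30 to +76 mm in its lane, and the catches read 59.5 mm, their resting height. That check was made before the lid was shut; afterwards I only saw them in the side view.
    - **Lid:** The rim height is 63.6 mm, against 63.5 mm at the start, so it is shut.
    - **Spatula:** It lies flat and centred on the mat.
    - **Other things:** The pen, dish, timer and both blocks are within about 8 mm of the first readings, which is camera scatter.
- **Disagreements:** The racks read about 1 mm high on the deck. Pink's front read 78.7 mm in one oblique view, against 76.2 mm from close up; I took both as camera error.

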